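Turn the V-blocks over in the clamshell jig and clamp them in the vise

TASK

The V-blocks (one to three of them) need their undersides worked: lay every one V up in its own pocket of the turnover jig's left-hand leaf, fold the right-hand leaf over them, swing the two leaves together over to the right so the blocks are turned upside down, and fold the empty left-hand leaf back. Then set all the turned blocks, V down and flat on the bed, side by side along the machine vise's jaws, turn its crank clockwise until the jaw clamps every block, and leave the jig open and the file, tin and wood block undisturbed.

Things in the scene. Friction and masses are not known exactly. Their poses are not given: they have to be found in the camera images.
- block_a (a point): Centre (half-way up) of a grey steel V-block, 60 (x) x 50 (y) x 40 mm (z), about 0.35 kg, plain flat sides, a V groove in its top. z points out of the V side, so z up = V up. Starts V up on the bench; there may be one to three blocks (None = absent). Grip it across the 50 mm, i.e. along its y. The big bench vice between the blocks and the bench's front edge is up to 100 mm high where it comes nearest: keep the gripper's body above it.
- block_b (a point): Centre (half-way up) of a grey steel V-block, 60 (x) x 50 (y) x 40 mm (z), about 0.35 kg, plain flat sides, a V groove in its top. z points out of the V side, so z up = V up. Starts V up on the bench; there may be one to three blocks (None = absent). Grip it across the 50 mm, i.e. along its y. The big bench vice between the blocks and the bench's front edge is up to 100 mm high where it comes nearest: keep the gripper's body above it.
- block_c (a point): Centre (half-way up) of a grey steel V-block, 60 (x) x 50 (y) x 40 mm (z), about 0.35 kg, plain flat sides, a V groove in its top. z points out of the V side, so z up = V up. Starts V up on the bench; there may be one to three blocks (None = absent). Grip it across the 50 mm, i.e. along its y. The big bench vice between the blocks and the bench's front edge is up to 100 mm high where it comes nearest: keep the gripper's body above it.
- jig_hinge (a point): Middle of the hinge line of the aluminium turnover jig, 48 mm above the bench. The jig stands fixed; its x axis is the hinge line, +y points to its left-hand leaf, z up. Base plate 246 x 200 x 10 mm, end brackets reach to 57 mm.
- leaf_a (a joint): Left-hand leaf of the jig. 0 = lying open flat to the left (+y of the jig), grows as it lifts, 3.14 = folded flat over onto the right side. Stiff hinge: stays where it is left.
- leaf_b (a joint): Right-hand leaf, mirror image. 0 = lying open flat to the right, 3.14 = folded flat over the left-hand leaf. Starts ajar by up to 0.5 rad; stiff hinge: stays where it is left. The leaves are closed on each other when leaf_a + leaf_b = 3.14.
- leaf_a_nest (a point): Centre of the pocket floor of the left leaf (moves and turns with the leaf), z out of the pockets, x along the hinge, y away from the hinge; 65.8 mm from the hinge line. The leaf has three pockets in a row along x, centred at x = -75, 0, +75 mm here, each 67 mm (x) x 57.5 mm (y) with walls 10 mm high; a block goes in with its 60 mm along x. With the leaf flat its floor is 27 mm above the bench. Closed, the two floors are 42 mm apart.
- leaf_b_nest (a point): The same point of the right leaf; here y points TOWARDS the hinge while the leaf lies open (axes parallel to the jig's then). Same pockets at x = -75, 0, +75 mm.
- leaf_a_bar (a point): Middle of the left leaf's handle: a round steel bar 12 mm thick parallel to the hinge line, at 142 mm from it and level with it when the leaf lies flat (48 mm above the bench), from x = +2 to +78 mm of the jig; 41 mm free between the bar's centre line and the leaf. Only its outer end (x = +72) is joined to the leaf. The bar may roll between the fingers, so the gripper can stay upright through the swing.
- leaf_b_bar (a point): Middle of the right leaf's handle: the same kind of bar, from x = -78 to -2 mm of the jig. When the leaves are closed on each other the two bars lie end to end in one line, with a 4 mm gap at x = 0, so one grip centred at x = 0 across the gap takes both bars and swings both leaves together.
- vise_bed (a point): Centre of the bed of the fixed machine vise, on its top surface 50 mm above the bench, 25 mm from the fixed jaw's face, which is on the +x side; x along the screw, y along the jaws, z up. Bed and jaws 200 mm long (y); jaws stand 14 mm above the bed. Three blocks fit in a row along y at -66, 0, +66 mm, each with its 60 mm along y and 50 mm between the jaws.
- vise_jaw: Moving jaw of the vise; its origin is at the foot of its gripping face, which looks to the vise's +x. It starts about 61 to 65 mm from the fixed jaw.
- jaw_face (a point): Middle of the moving jaw's gripping face, 7 mm above the bed.
- vise_screw (a joint): Vise crank, in rad (0 to 15). Grows when turned clockwise as seen from the crank's end (from the robot), i.e. positive about the vise's +x; each full turn moves the jaw 10 mm towards the fixed jaw. Self-locking. Crank straight up at 0. Starts at 0 to 2. With blocks in, it comes up hard at about 8 to 10.
- crank_axis (a point): Point on the screw's axis, 62 mm above the bench, in the plane of the middle of the crank pin (axes as vise_bed).
- crank_pin (a point): Middle of the crank's round grip, a sleeve 12 mm thick and 56 mm long that spins freely on its pin, parallel to the screw and standing out towards the robot, 32 mm off the screw's axis. It can be pinched from above, the gripper staying upright all the way round. The screw stays put lengthwise. It takes about 6 N at the pin to turn.
- file: A hand file with wooden handle, 300 mm long, lying near the bench's front edge. Leave alone.
- grease_tin: A tin 70 mm across and 64 mm high. Leave alone.
- wood_block: A block of wood 45 x 90 x 38 mm. Leave alone.
Not all that is in view belongs to the job. Leave any red look-alike of the part that bears block_c alone.

How it is judged:
On the way, in this order (a step that is already met when the one before it is completed fails the run):
1. every V-block lies V up in a pocket of the open left-hand leaf (x of block_a in the frame of leaf_a_nest between -0.088 and 0.088 m and y of block_a in the frame of leaf_a_nest between -0.01 and 0.01 m and z of block_a in the frame of leaf_a_nest between 0.014 and 0.0255 m and angle between each of block_a, block_b, block_c's own z axis and vertical below 0.12 rad and x of block_b in the frame of leaf_a_nest between -0.088 and 0.088 m and y of block_b in the frame of leaf_a_nest between -0.01 and 0.01 m and z of block_b in the frame of leaf_a_nest between 0.014 and 0.0255 m and x of block_c in the frame of leaf_a_nest between -0.088 and 0.088 m and y of block_c in the frame of leaf_a_nest between -0.01 and 0.01 m and z of block_c in the frame of leaf_a_nest between 0.014 and 0.0255 m and value of joint leaf_a below 0.12 rad), for 0.2 s.
2. the right-hand leaf is folded shut over the blocks in the left-hand leaf (all of step 1 and value of joint leaf_b above 3.02 rad), for 0.2 s.
3. both leaves have been swung over to the right with the blocks between them, now V down in the right-hand leaf (x of block_a in the frame of leaf_b_nest between -0.088 and 0.088 m and y of block_a in the frame of leaf_b_nest between -0.01 and 0.01 m and z of block_a in the frame of leaf_b_nest between 0.014 and 0.0255 m and angle between each of block_a, block_b, block_c's own z axis and vertical above 3.02 rad and x of block_b in the frame of leaf_b_nest between -0.088 and 0.088 m and y of block_b in the frame of leaf_b_nest between -0.01 and 0.01 m and z of block_b in the frame of leaf_b_nest between 0.014 and 0.0255 m and x of block_c in the frame of leaf_b_nest between -0.088 and 0.088 m and y of block_c in the frame of leaf_b_nest between -0.01 and 0.01 m and z of block_c in the frame of leaf_b_nest between 0.014 and 0.0255 m and value of joint leaf_a above 3.02 rad and value of joint leaf_b below 0.12 rad), for 0.2 s.
4. the left-hand leaf is folded back, the blocks lying V down in the right-hand leaf (x of block_a in the frame of leaf_b_nest between -0.088 and 0.088 m and y of block_a in the frame of leaf_b_nest between -0.01 and 0.01 m and z of block_a in the frame of leaf_b_nest between 0.014 and 0.0255 m and angle between each of block_a, block_b, block_c's own z axis and vertical above 3.02 rad and x of block_b in the frame of leaf_b_nest between -0.088 and 0.088 m and y of block_b in the frame of leaf_b_nest between -0.01 and 0.01 m and z of block_b in the frame of leaf_b_nest between 0.014 and 0.0255 m and x of block_c in the frame of leaf_b_nest between -0.088 and 0.088 m and y of block_c in the frame of leaf_b_nest between -0.01 and 0.01 m and z of block_c in the frame of leaf_b_nest between 0.014 and 0.0255 m and value of joint each of leaf_a, leaf_b below 0.12 rad), for 0.2 s.
At the end, for the whole second after the job is handed in: Every V-block stands V down (within 0.08 rad) flat on the vise bed, between the jaws and within their length (its centre within 85 mm of the bed's centre along the jaws and 6 mm across), each pressed by the moving jaw with more than 3 N and at rest; both leaves of the jig lie open (within 0.12 rad) (value of joint each of leaf_a, leaf_b below 0.12 rad and angle between each of block_a, block_b, block_c's own z axis and vertical above 3.06 rad and z of block_a in the frame of vise_bed between 0.016 and 0.0235 m and y of block_a in the frame of vise_bed between -0.085 and 0.085 m and x of block_a in the frame of vise_bed between -0.006 and 0.006 m and contact force between vise_jaw and vb_a above 3 N and linear speed of each of vb_a, vb_b, vb_c below 0.01 m/s and z of block_b in the frame of vise_bed between 0.016 and 0.0235 m and y of block_b in the frame of vise_bed between -0.085 and 0.085 m and x of block_b in the frame of vise_bed between -0.006 and 0.006 m and contact force between vise_jaw and vb_b above 3 N and z of block_c in the frame of vise_bed between 0.016 and 0.0235 m and y of block_c in the frame of vise_bed between -0.085 and 0.085 m and x of block_c in the frame of vise_bed between -0.006 and 0.006 m and contact force between vise_jaw and vb_c above 3 N); the robot touches nothing.
It fails at once if the file was moved more than 40 mm (distance of file from where it was at the start of the episode above 0.04 m).
It fails at once if the grease tin was moved more than 40 mm (distance of grease_tin from where it was at the start of the episode above 0.04 m).
It fails at once if the wood block was moved more than 40 mm (distance of wood_block from where it was at the start of the episode above 0.04 m).
Of vb_a, vb_b, vb_c only 1 to 3 are there at a start; the rules pass over those that are not, and their reading is None.
At some moment in a run one of vb_a, vb_b, vb_c may be knocked a few centimetres aside while the robot is not near it.
It also fails if it takes over 210 s, if anything falls off the work surface, if the arm or the gripper's body presses on something with over 40 N, if the wrist force passes 120 N, or if a joint passes its speed limit or range.

ROBOT

A 7-joint arm with a two-finger parallel gripper is mounted at the origin on a cart in front of the work surface, level with it; the furniture and walls round the work are solid. World frame = base frame: x ahead of the robot, y to its left, z up, the work surface at z = 0. Lengths are in m, angles in rad, forces in N, time in s.
With the tool pointing down it reaches from about 0.4 to 0.85 m from the base axis. Payload 4.5 kg.
Tool frame: the origin (TCP) lies at the very end of the fingers, on their centre line; the grasp point (between the pads) lies 19 mm behind it; z points along the fingers, y is the direction in which the jaws open and shut (so a half turn about z gives the same grasp; the last joint's range is limited). The gripper opens to 85 mm and grips with 20 to 120 N. Pads are 22 mm wide; open, the fingers measure 114 mm over their backs; the gripper's body (76 mm by 85 mm) begins 54 mm behind the grasp point. The pads swing forward as they close: fully open they stand 13 mm farther back than shut.
Start: joints at [1.301, 0.689, -0.195, 1.565, 0.157, 0.902, -0.215], TCP at [0.187, -0.596, 0.231] pointing down, gripper open.
Joint ranges: [-3.01, 3.01], [-0.46, 2.08], [-1.47, 1.51], [0.13, 2.56], [-1, 4.14], [0.04, 2.09], [-2.66, 2.66]. Speed limits (rad/s): [2.57, 2.57, 3.14, 3.14, 3.14, 3.14, 3.14].

INTERFACE

Orientations are given as a unit quaternion [x, y, z, w].
In Python, from cell import observe, capture, finish_job gives the robot as it stands. The module is installed in compiled form; this text tells all that it offers.
- The arm moves only by the shell command python3 -m handwheel 'ROWS' [FORCE]. ROWS is JSON, a list of rows, each a list of 7 numbers: the shift along the tool's x, y, z in cm, then the turn, a rotation vector about the tool's x, y, z in rad, then the closure, from 0 (fully open) to 1 (shut). In form: [[dx, dy, dz, ax, ay, az, claw], ...]. A call has 1 to 8 rows; each row shifts and turns the commanded pose from where the row before left it, along the tool's axes as they then stand; what a row does not reach is not made up. A row lasts 1/12 s, in which the tool goes at most 41.7 mm and 7.16 degrees, less where a joint would pass 70% of its speed; a pose out of reach is approached as far as the arm can. A call is refused whole if a number of a shift passes 4.17 or a number of a turn 0.125, either way. A call with a gripper value outside its range is refused whole. The fingers move at their own pace and stop on an object; FORCE is the grip in N (left out, the last holds). Time passes only in rows, so rows that do not move let the fingers close. It gives the time, the measured TCP pose, the force and the opening at its end, in the units of the state.
- observe(): the state, without advancing time (a new reading comes with each control period).
- capture(name): name is "scene" or "top"; returns a dict with "pixels" (400x640x3 uint8, red, green, blue), "K" (3x3 intrinsics, pixels), "extrinsics" (4x4, takes a point from world to camera coordinates). Camera axes: x right, y up, looking along -z (the intrinsics and any distortion apply to the point x, -y, -z); pixel columns grow to the right and rows downward; lengths in m; the calibration is good to about 2 mm. A picture is of the moment at which its call begins. There is no depth.
- finish_job(): hands the job in, once; it reports no verdict.
The state is a dict: "time_s": time; "qpos": joint angles; "dq": joint speeds; "joint_torque": joint torques, N m; "eef_pos": TCP position; "orientation": TCP orientation; "force": force on the tool from outside, world axes, zero at the start; "ft_torque": the same for the moment, N m; "width": finger opening in m.
Only numpy, scipy, OpenCV 4.12 (cv2) and the standard library are available. Lean on these libraries where they do the work, as an engineer would, in place of code of your own. Each camera call takes 0.05 s, during which the arm holds its last target.

## Working session

There is one attempt and no reset: what is moved stays moved. The work goes in short steps, Python scripts to look and compute and a shell command to move; the robot and the scene stay as the last step left them, time stands still between calls to the robot, and variables do not carry over. Pictures are saved under pics/ and viewed, and the job is handed in when it is done.

```bash
mkdir -p pics; ls
cat > h.py <<'E'
import numpy as np,cv2
from cell import observe,capture
def snap(name,fn):
    c=capture(name); cv2.imwrite('pics/'+fn+'.png',c['pixels'][:,:,::-1]); np.savez('pics/'+fn+'.npz',**{k:np.array(v) for k,v in c.items()}); return c
E
python3 - <<'E'
from h import *
for n in ('scene','top'):
    c=snap(n,n+'0'); print(c.keys()); print(np.round(c['K'],2)); print(np.round(c['extrinsics'],4))
print(observe())
E
```

```text
pics
dict_keys(['pixels', 'K', 'extrinsics'])
[[461.05   0.   318.96]
 [  0.   461.05 194.32]
 [  0.     0.     1.  ]]
[[-0.8188 -0.5741 -0.0026  0.434 ]
 [ 0.2778 -0.4001  0.8733 -0.1954]
 [-0.5024  0.7144  0.4871 -1.2921]
 [ 0.      0.      0.      1.    ]]
dict_keys(['pixels', 'K', 'extrinsics'])
[[415.22   0.   312.81]
 [  0.   415.22 204.26]
 [  0.     0.     1.  ]]
[[ 0.025  -0.9996 -0.0148  0.0283]
 [ 0.996   0.0237  0.0866 -0.5272]
 [-0.0862 -0.0169  0.9961 -1.309 ]
 [ 0.      0.      0.      1.    ]]
{'time_s': 0.1, 'qpos': array([ 1.3007869 ,  0.68989642, -0.19450019,  1.56628555,  0.15728946,
        0.90251897, -0.21511683]), 'dq': array([ 0.00178428, -0.00288062,  0.00199791, -0.00376448,  0.00095543,
        0.00102749, -0.00116559]), 'joint_torque': array([-4.02282370e-03, -5.40607345e+01, -1.27169888e+00, -1.58985794e+01,
        9.34337382e-03,  4.37566123e-03, -1.10208109e-06]), 'eef_pos': array([ 0.18673651, -0.59580902,  0.23055393]), 'orientation': array([ 9.88481014e-01,  1.51342477e-01, -1.96495005e-04, -8.36972502e-04]), 'force': array([ 0.29522361, -0.21393361,  0.1409761 ]), 'ft_torque': array([ 0.0460536 , -0.03700935, -0.00122493]), 'width': 0.08554787948469678}
```

View pics/scene0.png

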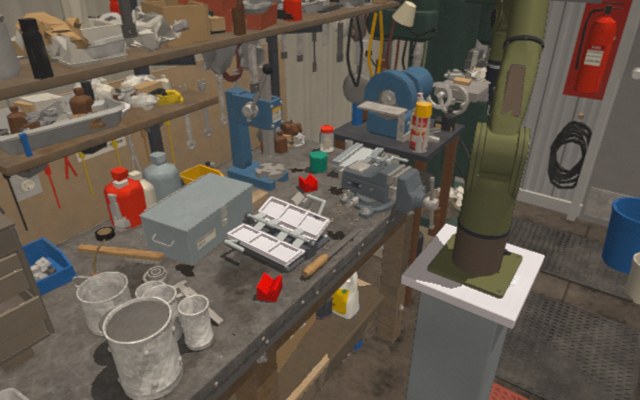

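View pics/top0.png

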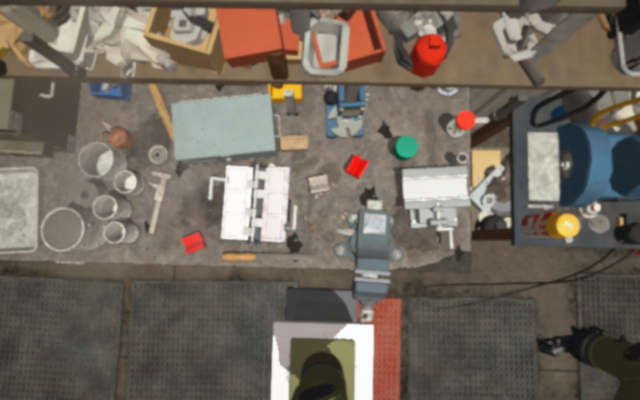

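Run:
```python
import cv2
a=cv2.imread('pics/top0.png')
cv2.imwrite('pics/t0a.png',cv2.resize(a[140:270,170:330],None,fx=5,fy=4.6,interpolation=cv2.INTER_CUBIC)[:600,:800])
cv2.imwrite('pics/t0b.png',cv2.resize(a[130:270,330:490],None,fx=5,fy=4.2,interpolation=cv2.INTER_CUBIC))
a=cv2.imread('pics/scene0.png')
cv2.imwrite('pics/s0a.png',cv2.resize(a[160:300,210:440],None,fx=3.4,fy=3.4,interpolation=cv2.INTER_CUBIC))
```

```text
(no output)
```

View pics/t0a.png

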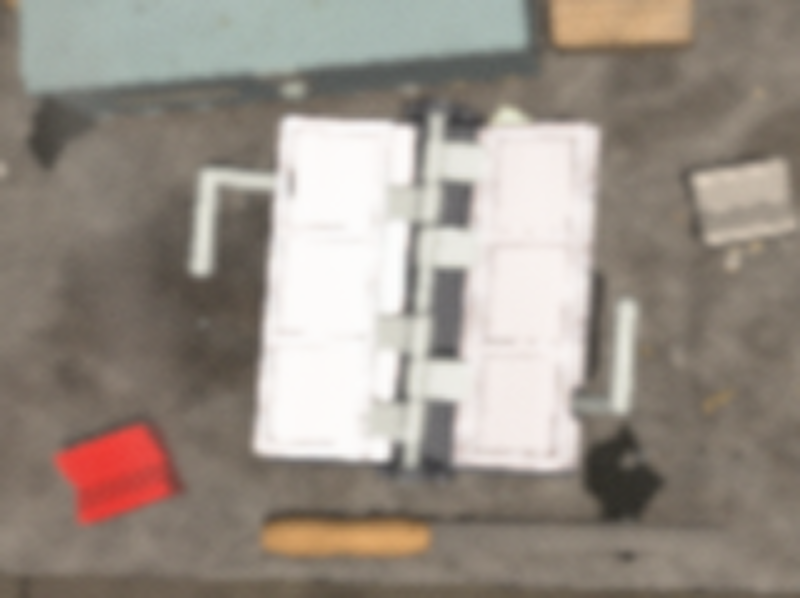

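View pics/t0b.png

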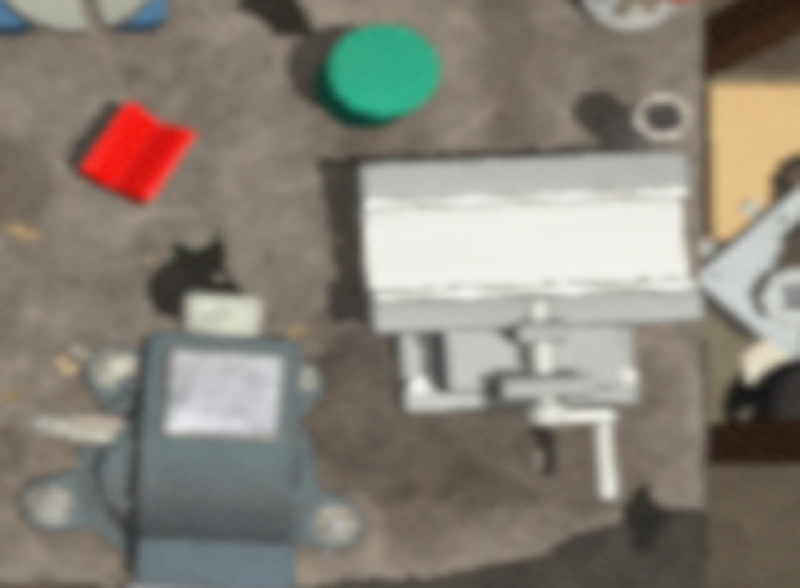

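View pics/s0a.png

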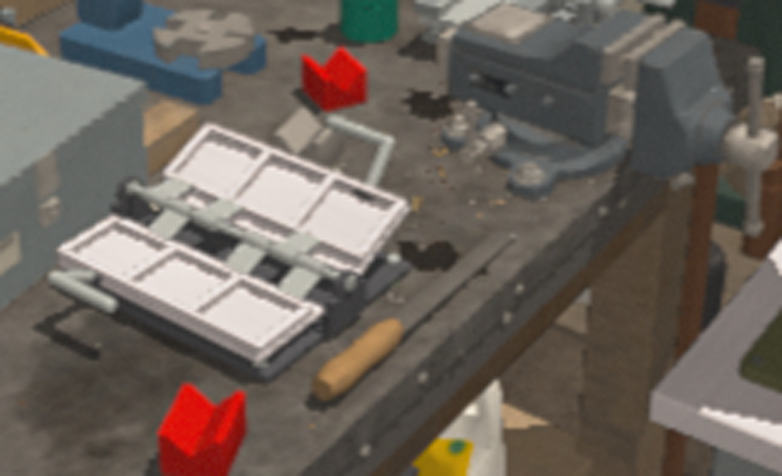

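```bash
cat >> h.py <<'E'
def load(fn):
    return dict(np.load('pics/'+fn+'.npz'))
def ray(c,p):
    K=c['K'];E=c['extrinsics'];u,v=p
    d=np.array([(u-K[0,2])/K[0,0],-(v-K[1,2])/K[1,1],-1.0])
    R=E[:3,:3];return -R.T@E[:3,3],R.T@d
def onz(c,p,z):
    o,d=ray(c,p);return o+d*(z-o[2])/d[2]
def proj(c,X):
    E=c['extrinsics'];q=E[:3,:3]@np.asarray(X)+E[:3,3];K=c['K']
    return np.array([K[0,2]+K[0,0]*q[0]/-q[2],K[1,2]+K[1,1]*-q[1]/-q[2]])
def tri(c1,p1,c2,p2):
    o1,d1=ray(c1,p1);o2,d2=ray(c2,p2);d1/=np.linalg.norm(d1);d2/=np.linalg.norm(d2)
    A=np.stack([d1,-d2],1);t=np.linalg.lstsq(A,o2-o1,rcond=None)[0]
    a=o1+d1*t[0];b=o2+d2*t[1];return (a+b)/2,np.linalg.norm(a-b)
E
python3 - <<'E'
from h import *
t=load('top0');s=load('scene0')
print('cams',ray(t,(0,0))[0],ray(s,(0,0))[0])
im=t['pixels'][:,:,::-1].copy()
hsv=cv2.cvtColor(im,cv2.COLOR_BGR2HSV)
print(im[176:196:2,306:332:3].mean(2).astype(int))
r=cv2.cvtColor(im,cv2.COLOR_BGR2GRAY)
# crop big
cv2.imwrite('pics/blk.png',cv2.resize(im[165:205,300:340],None,fx=15,fy=15,interpolation=cv2.INTER_NEAREST))
m=((r>118)).astype(np.uint8)
m[:, :304]=0;m[:,334:]=0;m[:168]=0;m[200:]=0
cs,_=cv2.findContours(m,0,1);c=max(cs,key=cv2.contourArea)
print(cv2.contourArea(c),cv2.minAreaRect(c))
si=s['pixels'][:,:,::-1]
cv2.imwrite('pics/blks.png',cv2.resize(si[180:230,270:330],None,fx=12,fy=12,interpolation=cv2.INTER_NEAREST))
for n,p in dict(block=(318.5,183.5),wood=(293,143),hinge=(256,204),vise=(435,188),lump=(374,204),redr=(358,166),redl=(193,243)).items():
  print(n,onz(t,p,0.04).round(3))
E
```

```text
cams [0.41145228 0.01866506 1.35006158] [-0.23954144  1.09394441  0.80117513]
[[108 107 124 140 157 183 184 140 102]
 [ 94 170 188 195 189 191 183 144 102]
 [107 167 187 182 183 185 183 148 103]
 [115 149 180 181 182 179 182 151 107]
 [118 135 180 177 169 157 159 144 119]
 [122 111 154 153 147 149 148 149 125]
 [119  97 147 148 153 166 163 175 129]
 [117  89 164 175 183 177 168 144 123]
 [120 105 168 154 140 138 116 127 124]
 [120 110 103 128 135 137 116 129 122]]
480.5 ((320.5, 186.5), (25.0, 25.0), 90.0)
block [0.592 0.024 0.04 ]
wood [0.721 0.109 0.04 ]
hinge [0.521 0.221 0.04 ]
vise [ 0.586 -0.344  0.04 ]
lump [ 0.53  -0.152  0.04 ]
redr [ 0.651 -0.1    0.04 ]
redl [0.393 0.416 0.04 ]
```

View pics/blk.png

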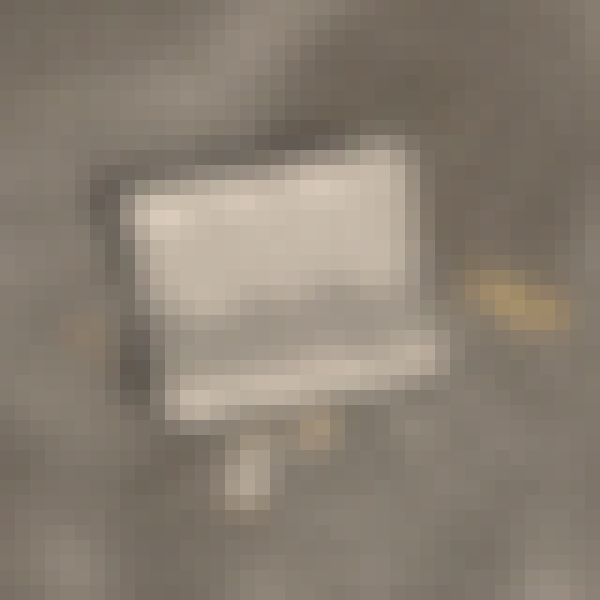

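View pics/blks.png

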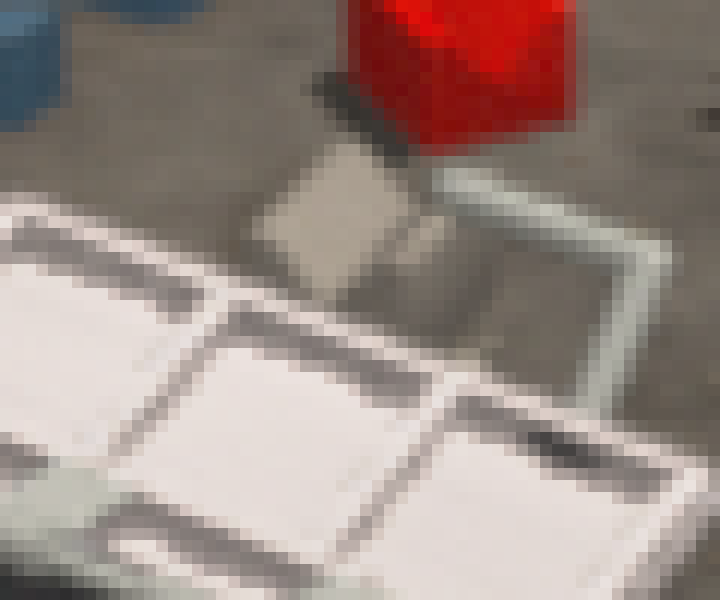

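Run:
```python
from h import *
t=load('top0');s=load('scene0')
P=[(308.8,177.4),(327.4,174.2),(329.6,188.9),(311.2,192.9)]
X=np.array([onz(t,p,0.04) for p in P]);print(X.round(4),X.mean(0).round(4))
c=X.mean(0)
for i in range(4): print(np.linalg.norm(X[i]-X[i-1]).round(4), np.degrees(np.arctan2(*(X[i]-X[i-1])[[1,0]])).round(1))
for x in X: print(((proj(s,x)-[270,180])*12).round())
for x in X: print('bot',((proj(s,x-[0,0,.04])-[270,180])*12).round())
```

```text
[[ 0.6104  0.0558  0.04  ]
 [ 0.6221 -0.0032  0.04  ]
 [ 0.5751 -0.0112  0.04  ]
 [ 0.561   0.0469  0.04  ]] [0.5921 0.022  0.04  ]
0.0503 10.2
0.0601 -78.8
0.0477 -170.3
0.0598 103.7
[235. 219.]
[331. 125.]
[480. 159.]
[397. 257.]
bot [240. 343.]
bot [334. 245.]
bot [481. 280.]
bot [400. 381.]
```

Run:
```python
from h import *
t=load('top0')['pixels'][:,:,::-1];s=load('scene0')['pixels'][:,:,::-1]
def g(im,u0,v0,w,h,f,fn):
    a=cv2.resize(im[v0:v0+h,u0:u0+w],None,fx=f,fy=f,interpolation=cv2.INTER_CUBIC)
    for i in range(0,w,10):
        cv2.putText(a,str(u0+i),(i*f,8),0,.3,(0,0,255)); cv2.line(a,(i*f,0),(i*f,h*f),(0,0,255) if i%50==0 else (90,90,200),1)
    for i in range(0,h,10):
        cv2.putText(a,str(v0+i),(0,i*f+8),0,.3,(0,0,255)); cv2.line(a,(0,i*f),(w*f,i*f),(90,90,200),1)
    cv2.imwrite('pics/'+fn+'.png',a)
g(t,202,158,98,90,8,'gt1');g(s,222,190,112,80,7,'gs1');g(t,396,160,84,90,6,'gt2');g(s,325,135,80,85,7,'gs2')
```

```text
(no output)
```

View pics/gt1.png

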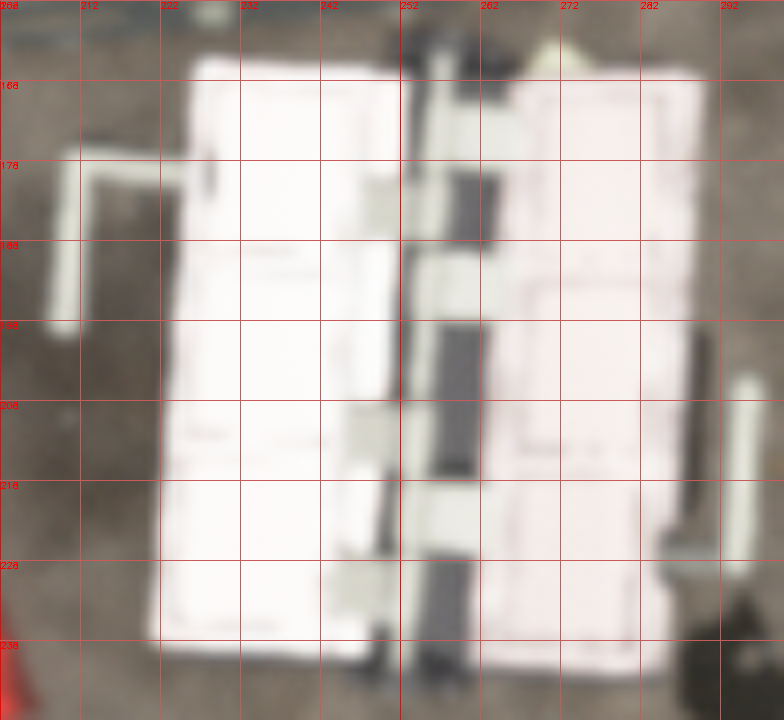

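View pics/gs1.png

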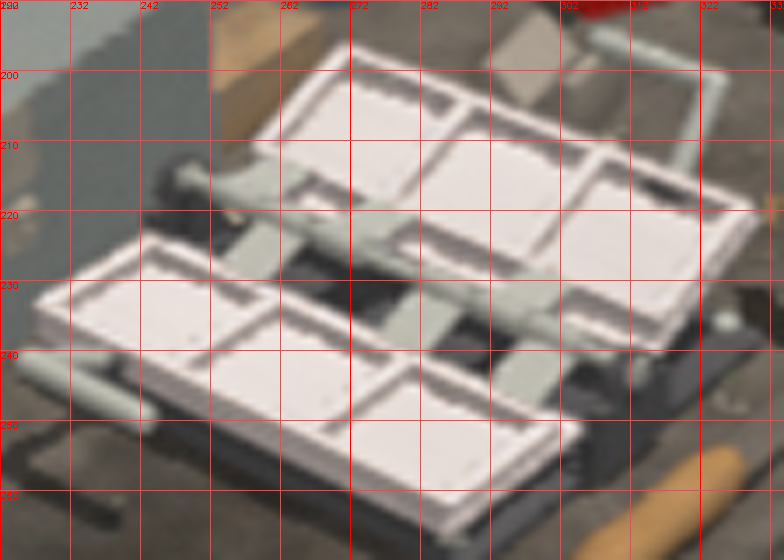

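View pics/gt2.png

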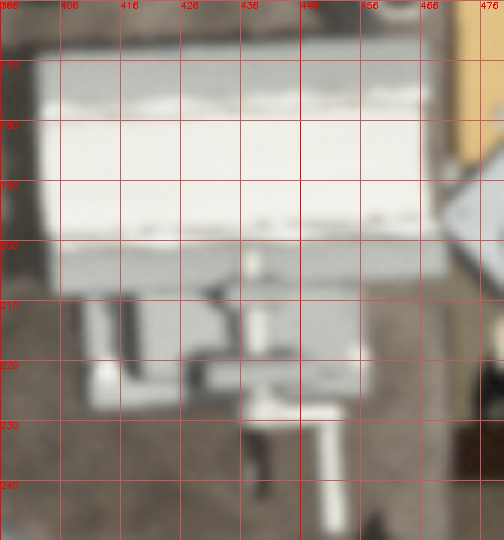

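View pics/gs2.png

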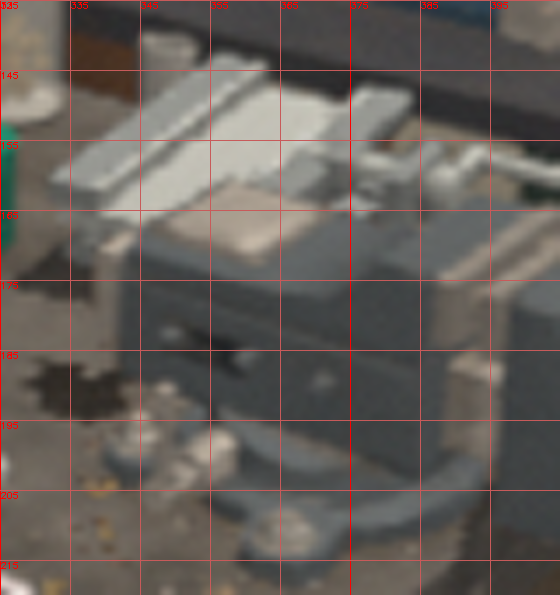

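Run:
```python
from h import *
t=load('top0');s=load('scene0')
D=dict(barA_free=((210.2,199.0),(243.5,249.2)),barA_out=((211.5,177.4),(225.7,241.5)),
A_farout=((226.4,165.3),(227,233.3)),A_nearout=((220.8,239),(285.6,263.5)),A_nearin=((248.9,240.2),(305.1,251.1)),
rod_near=((252.4,241.5),(312.7,242.9)),rod_far=((257,164.9),(248.4,214.6)),
B_farout=((290.1,168.3),(271.3,196)),B_nearout=((285.5,242.4),(329.9,219.7)),B_nearin=((260.5,240.8),(316.3,240)),
barB_free=((295.5,206.0),(306.8,195.4)),barB_out=((294.3,229.4),(324.9,201.2)))
for n,(a,b) in D.items():
    X,e=tri(t,a,s,b);print(n,X.round(4),round(e,4))
```

```text
barA_free [0.5316 0.3644 0.0482] 0.0038
barA_out [0.601  0.364  0.0461] 0.0037
A_farout [0.6423 0.3202 0.0343] 0.0056
A_nearout [0.4081 0.3305 0.0313] 0.0003
A_nearin [0.4069 0.243  0.0205] 0.0013
rod_near [0.399  0.2253 0.0424] 0.0088
rod_far [0.6447 0.2207 0.0478] 0.0022
B_farout [0.6352 0.1154 0.068 ] 0.0041
B_nearout [0.4033 0.1222 0.0647] 0.0016
B_nearin [0.4025 0.2011 0.0371] 0.007
barB_free [0.5126 0.0917 0.099 ] 0.0015
barB_out [0.4423 0.0934 0.102 ] 0.0002
```

Run:
```python
from h import *
t=load('top0');s=load('scene0')
def L(a,b,z):
    A=onz(t,a,z);B=onz(t,b,z);d=A-B;print(A.round(4),B.round(4),np.linalg.norm(d).round(4),'yaw',np.degrees(np.arctan2(d[1],d[0])).round(2))
L((226.4,165.3),(220.8,239),.037)
L((257,164.9),(252.4,241.5),.052)
L((290.1,168.3),(285.5,242.4),.067)
L((211.5,177.4),(210.2,199.0),.048)
L((295.5,206),(294.3,229.4),.1)
# line fits on mask edges
im=cv2.cvtColor(t['pixels'],cv2.COLOR_RGB2GRAY).astype(float)
def edge(rows,u0,u1,sgn):
    P=[]
    for v in rows:
        g=np.diff(cv2.GaussianBlur(im,(0,0),.8)[v,u0:u1])*sgn
        w=np.clip(g,0,None)**2;P.append((u0+(w*(np.arange(len(g))+1)).sum()/w.sum(),v+.5))
    P=np.array(P);k=np.polyfit(P[:,1],P[:,0],1);r=P[:,0]-np.polyval(k,P[:,1]);ok=abs(r)<.6
    k=np.polyfit(P[ok,1],P[ok,0],1);return k
k=edge([*range(182,236)],216,232,1);L((np.polyval(k,170),170),(np.polyval(k,236),236),.037);print(k)
k=edge([*range(172,222)],280,296,-1);L((np.polyval(k,170),170),(np.polyval(k,236),236),.067)
```

```text
[0.6441 0.3214 0.037 ] [0.408 0.329 0.037] 0.2362 yaw -1.84
[0.6449 0.2207 0.052 ] [0.4027 0.2262 0.052 ] 0.2422 yaw -1.3
[0.6337 0.1142 0.067 ] [0.4026 0.1216 0.067 ] 0.2312 yaw -1.81
[0.6022 0.3647 0.048 ] [0.5332 0.3656 0.048 ] 0.069 yaw -0.78
[0.5132 0.092  0.1   ] [0.4425 0.0936 0.1   ] 0.0707 yaw -1.29
[0.6288 0.3227 0.037 ] [0.4175 0.329  0.037 ] 0.2114 yaw -1.7
[-7.35994749e-02  2.38323276e+02]
[0.6283 0.1156 0.067 ] [0.4223 0.1212 0.067 ] 0.2061 yaw -1.55
```

Run:
```python
from h import *
t=load('top0');s=load('scene0')
def L(n,a,b,z):
    A=onz(t,a,z);B=onz(t,b,z);d=A-B;print(n,A.round(4),B.round(4),'mid',((A+B)/2).round(4),np.linalg.norm(d).round(4),'ang',np.degrees(np.arctan2(d[1],d[0])).round(2))
L('fix out',(402.3,168.7),(467.3,166.3),.064)
L('fix in',(402.3,179.2),(467.7,176.2),.064)
L('mov in',(404,200.3),(468.5,197.8),.064)
L('mov out',(404.3,209.5),(470.5,206),.064)
L('pin',(450.5,228.5),(452,248),.045)
L('pin',(450.5,228.5),(452,248),.07)
im=cv2.cvtColor(t['pixels'],cv2.COLOR_RGB2GRAY)
print(im[160:215,[410,430,445,460]].T)
```

```text
fix out [ 0.6409 -0.2362  0.064 ] [ 0.653 -0.438  0.064] mid [ 0.6469 -0.3371  0.064 ] 0.2022 ang 93.43
fix in [ 0.6078 -0.2364  0.064 ] [ 0.6218 -0.439   0.064 ] mid [ 0.6148 -0.3377  0.064 ] 0.2032 ang 93.97
mov in [ 0.5418 -0.242   0.064 ] [ 0.5543 -0.441   0.064 ] mid [ 0.5481 -0.3415  0.064 ] 0.1994 ang 93.59
mov out [ 0.5133 -0.2431  0.064 ] [ 0.529 -0.447  0.064] mid [ 0.5211 -0.3451  0.064 ] 0.2044 ang 94.41
pin [ 0.4587 -0.3912  0.045 ] [ 0.3982 -0.3956  0.045 ] mid [ 0.4284 -0.3934  0.045 ] 0.0607 ang 4.19
pin [ 0.4578 -0.3834  0.07  ] [ 0.3984 -0.3877  0.07  ] mid [ 0.4281 -0.3855  0.07  ] 0.0595 ang 4.19
[[114 114 113 112 109 103  91  88 121 162 180 187 188 189 191 189 190 201
  216 218 227 233 236 237 237 239 238 238 238 238 237 236 236 237 239 240
  240 236 223 206 207 190 182 183 188 189 192 188 172 153 152 153 153 150
  149]
 [103 104 104 106 106  96  91 122 159 178 185 185 186 190 191 190 201 216
  220 229 235 237 238 239 239 239 239 239 239 239 239 238 238 239 240 240
  236 223 207 206 193 182 183 184 185 185 182 160 131 132 157 180 192 197
  199]
 [120 127 126 120 104  92 108 145 173 182 183 186 185 188 195 214 227 225
  222 231 236 239 238 238 238 238 239 240 240 240 239 239 240 240 240 237
  225 218 229 228 205 187 186 187 189 189 181 174 183 192 193 194 193 191
  192]
 [125 154 160 134 117 122 146 170 180 179 178 181 182 186 200 219 221 217
  227 234 237 237 237 237 239 239 239 239 239 239 239 240 240 240 239 232
  224 222 214 183 179 186 192 192 191 183 160 138 129 129 131 132 128 124
  120]]
```

```bash
cat >> h.py <<'E'
from scipy.spatial.transform import Rotation as Ro
def plan(pos,yaw):
    """yaw deg of tool y axis wrt world x (mod 180); prints turn first then shift in tool axes after turn"""
    o=observe();R=Ro.from_quat(o['orientation']).as_matrix()
    best=None
    for k in (0,180,-180,360):
        a=np.radians(yaw+k);y=np.array([np.cos(a),np.sin(a),0]);z=np.array([0,0,-1.]);x=np.cross(y,z)
        T=np.stack([x,y,z],1);rv=Ro.from_matrix(R.T@T).as_rotvec()
        if best is None or np.linalg.norm(rv)<np.linalg.norm(best[0]):best=(rv,T)
    rv,T=best;sh=T.T@(np.array(pos)-o['eef_pos'])*100
    print('t%.2f pos'%o['time_s'],o['eef_pos'].round(4),'yaw_y',np.degrees(np.arctan2(R[1,1],R[0,1])).round(2),'w%.4f'%o['width'],'F',o['force'].round(1),'q7 %.2f'%o['qpos'][6])
    print('turn',rv.round(3),'shift_cm',sh.round(2), 'rows>=',max(np.linalg.norm(sh)/4.17,np.linalg.norm(rv)/.125).round(1))
    return rv,sh
E
python3 - <<'E'
from h import *
plan((.592,.022,.2),11.2)
E
```

```text
t0.10 pos [ 0.1867 -0.5958  0.2306] yaw_y -72.59 w0.0855 F [ 0.3 -0.2  0.1] q7 -0.22
turn [-1.000e-03 -1.000e-03 -1.462e+00] shift_cm [52.73 51.75  3.06] rows>= 17.7
```

```bash
python3 -m handwheel '[[2.4,-1.95,0,0,0,0,0],[2.4,-1.95,0,0,0,0,0],[2.4,-1.95,0,0,0,0,0],[2.4,-1.95,0,0,0,0,0],[2.4,-1.95,0,0,0,0,0],[2.4,-1.95,0,0,0,0,0],[2.4,-1.95,0,0,0,0,0],[2.4,-1.95,0,0,0,0,0]]' 40; python3 -c "
from h import *
plan((.592,.022,.2),11.2)"
```

```text
time_s: 0.77
eef_pos: [0.3239, -0.3886, 0.2311]
orientation: [0.988, 0.151, -0.0, -0.0]
force: [0.8, 0.1, 0.2]
width: 0.0852
t0.77 pos [ 0.3239 -0.3886  0.2311] yaw_y -72.6 w0.0852 F [0.8 0.1 0.2] q7 -0.63
turn [-1.000e-03 -0.000e+00 -1.463e+00] shift_cm [35.07 34.27  3.11] rows>= 11.8
```

```bash
python3 -m handwheel '[[2.4,-1.95,0,0,0,0,0],[2.4,-1.95,0,0,0,0,0],[2.4,-1.95,0,0,0,0,0],[2.4,-1.95,0,0,0,0,0],[2.4,-1.95,0,0,0,0,0],[2.4,-1.95,0,0,0,0,0],[2.4,-1.95,0,0,0,0,0],[2.4,-1.95,0,0,0,0,0]]'; python3 -c "
from h import *
plan((.592,.022,.2),11.2)"
```

```text
time_s: 1.43
eef_pos: [0.4605, -0.1823, 0.2311]
orientation: [0.988, 0.151, -0.0, -0.0]
force: [0.8, 0.8, 0.7]
width: 0.0852
t1.43 pos [ 0.4605 -0.1823  0.2311] yaw_y -72.58 w0.0852 F [0.8 0.8 0.7] q7 -1.11
turn [-1.000e-03  0.000e+00 -1.462e+00] shift_cm [17.49 16.87  3.11] rows>= 11.7
```

```bash
python3 -m handwheel '[[0,0,0,0,0,-0.122,0],[0,0,0,0,0,-0.122,0],[0,0,0,0,0,-0.122,0],[0,0,0,0,0,-0.122,0],[0,0,0,0,0,-0.122,0],[0,0,0,0,0,-0.122,0],[0,0,0,0,0,-0.122,0],[0,0,0,0,0,-0.122,0]]'; python3 -c "
from h import *
plan((.592,.022,.2),11.2)"
```

```text
time_s: 2.1
eef_pos: [0.4597, -0.1838, 0.231]
orientation: [0.8, 0.6, -0.0, -0.0]
force: [-0.3, -0.2, 0.0]
width: 0.0851
t2.10 pos [ 0.4597 -0.1838  0.231 ] yaw_y -16.33 w0.0851 F [-0.3 -0.2  0. ] q7 -0.36
turn [-0.001 -0.    -0.481] shift_cm [17.62 16.97  3.1 ] rows>= 5.9
```

```bash
python3 -m handwheel '[[0,0,0,0,0,-0.12,0],[0,0,0,0,0,-0.12,0],[0,0,0,0,0,-0.12,0],[0,0,0,0,0,-0.12,0],[2.2,2.12,0,0,0,0,0],[2.2,2.12,0,0,0,0,0],[2.2,2.12,0,0,0,0,0],[2.2,2.12,0,0,0,0,0]]';python3 -m handwheel '[[2.2,2.12,0.5,0,0,0,0],[2.2,2.12,0.5,0,0,0,0],[2.2,2.12,0.5,0,0,0,0],[2.2,2.12,0.5,0,0,0,0],[0,0,0,0,0,0,0],[0,0,0,0,0,0,0]]'
python3 - <<'E'
from h import *
plan((.592,.022,.2),11.2)
for n in('scene','top'):
    c=snap(n,n+'1');u=proj(c,observe()['eef_pos']);print(u)
    i=c['pixels'][:,:,::-1];a,b=int(u[0])-40,int(u[1])-35
    cv2.imwrite('pics/%s1z.png'%n,cv2.resize(i[b:b+70,a:a+80],None,fx=8,fy=8,interpolation=cv2.INTER_CUBIC))
E
```

```text
time_s: 2.77
eef_pos: [0.5271, -0.0806, 0.231]
orientation: [0.638, 0.77, -0.0, -0.0]
force: [-0.4, -0.6, 0.0]
width: 0.0853
time_s: 3.27
eef_pos: [0.5936, 0.0233, 0.2105]
orientation: [0.636, 0.772, 0.0, -0.001]
force: [-0.2, -0.5, 0.2]
width: 0.0854
t3.27 pos [0.5936 0.0233 0.2105] yaw_y 11.04 w0.0854 F [-0.2 -0.5  0.2] q7 -0.34
turn [-0.001 -0.001 -0.003] shift_cm [-0.09 -0.18  1.05] rows>= 0.3
[298.82668771 148.96999104]
[320.11937772 174.64703586]
```

View pics/scene1z.png

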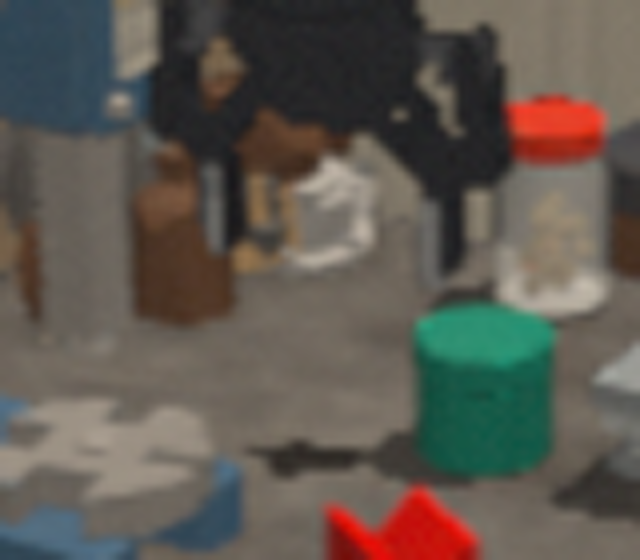

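View pics/top1z.png

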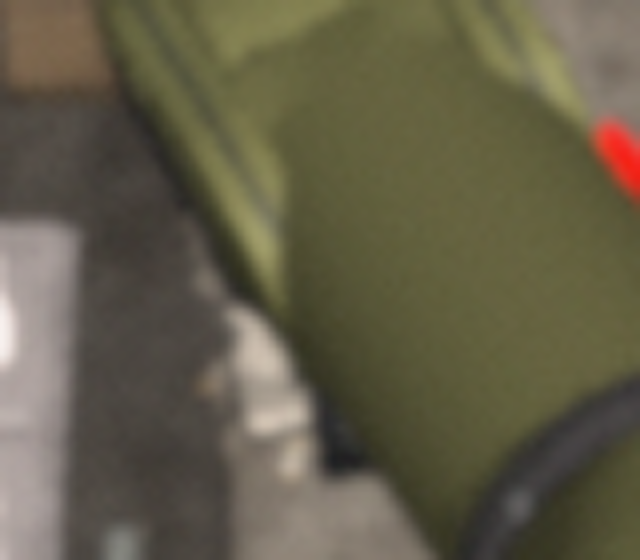

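```bash
python3 -m handwheel '[[-0.1,-0.2,2.0,0,0,0,0],[0,0,2,0,0,0,0],[0,0,2,0,0,0,0],[0,0,2,0,0,0,0],[0,0,2,0,0,0,0],[0,0,2,0,0,0,0],[0,0,1.5,0,0,0,0],[0,0,0,0,0,0,0]]'
python3 - <<'E'
from h import *
plan((.592,.022,.012),11.2)
for n in('scene',):
    c=snap(n,n+'2')
    i=c['pixels'][:,:,::-1]
    cv2.imwrite('pics/%s2z.png'%n,cv2.resize(i[150:230,260:350],None,fx=8,fy=7,interpolation=cv2.INTER_CUBIC))
E
```

```text
time_s: 4.03
eef_pos: [0.5892, 0.0169, 0.0736]
orientation: [0.638, 0.77, -0.003, -0.002]
force: [-0.1, -0.6, -0.2]
width: 0.0854
t4.03 pos [0.5892 0.0169 0.0736] yaw_y 10.71 w0.0854 F [-0.1 -0.6 -0.2] q7 -0.45
turn [-0.006  0.001 -0.009] shift_cm [0.44 0.38 6.16] rows>= 1.5
```

View pics/scene2z.png

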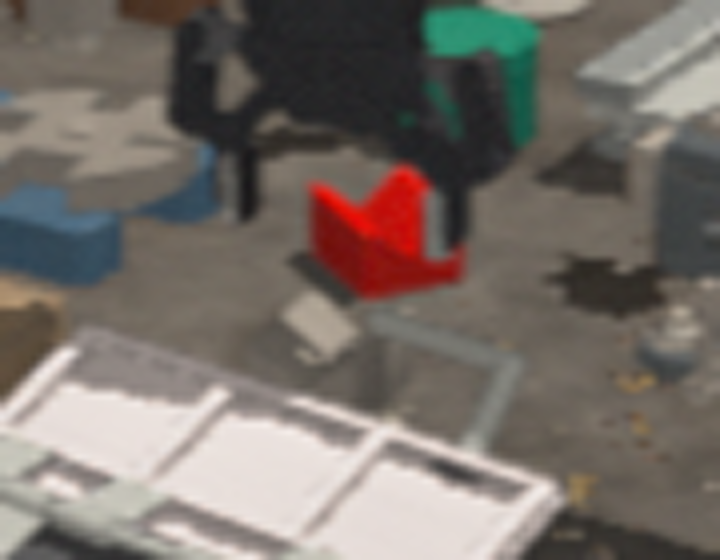

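```bash
python3 -m handwheel '[[0,0,0,0,0,0,0],[0,0,0,0,0,0,0]]'; python3 -c "
from h import *
plan((.592,.022,.012),11.2)"
```

```text
time_s: 4.25
eef_pos: [0.5926, 0.019, 0.0776]
orientation: [0.638, 0.77, 0.001, 0.001]
force: [-0.1, 0.6, 0.8]
width: 0.0854
t4.25 pos [0.5926 0.019  0.0776] yaw_y 10.77 w0.0854 F [-0.1  0.6  0.8] q7 -0.45
turn [ 0.002  0.    -0.007] shift_cm [0.31 0.   6.56] rows>= 1.6
```

```bash
python3 -m handwheel '[[0.1,0,1.1,0,0,-0.007,0],[0.1,0,1.1,0,0,0,0],[0.1,0,1.1,0,0,0,0],[0,0,1.1,0,0,0,0],[0,0,1.1,0,0,0,0],[0,0,1.0,0,0,0,0],[0,0,0,0,0,0,0],[0,0,0,0,0,0,0]]'
python3 - <<'E'
from h import *
plan((.592,.022,.012),11.2)
c=snap('scene','scene3');i=c['pixels'][:,:,::-1]
cv2.imwrite('pics/scene3z.png',cv2.resize(i[150:230,260:350],None,fx=8,fy=7,interpolation=cv2.INTER_CUBIC))
E
```

```text
time_s: 4.92
eef_pos: [0.5907, 0.0225, 0.0104]
orientation: [0.634, 0.773, -0.001, -0.0]
force: [-1.9, 0.6, 0.7]
width: 0.0853
t4.92 pos [0.5907 0.0225 0.0104] yaw_y 11.25 w0.0853 F [-1.9  0.6  0.7] q7 -0.51
turn [-0.002  0.     0.001] shift_cm [-0.08  0.12 -0.16] rows>= 0.1
```

View pics/scene3z.png

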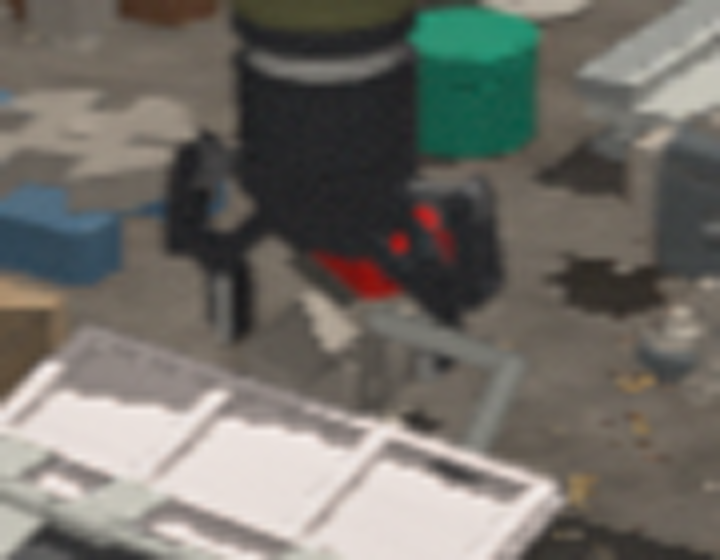

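```bash
python3 -m handwheel '[[0,0,0,0,0,0,0.9],[0,0,0,0,0,0,0.9],[0,0,0,0,0,0,0.9],[0,0,0,0,0,0,0.9],[0,0,0,0,0,0,0.9],[0,0,0,0,0,0,0.9],[0,0,0,0,0,0,0.9],[0,0,0,0,0,0,0.9]]' 60;  python3 -m handwheel '[[0,0,-1,0,0,0,0.9],[0,0,-1.5,0,0,0,0.9],[0,0,-2,0,0,0,0.9],[0,0,-2,0,0,0,0.9],[0,0,-2,0,0,0,0.9],[0,0,-2,0,0,0,0.9],[0,0,-2,0,0,0,0.9],[0,0,0,0,0,0,0.9]]'; python3 -c "
from h import *
plan((.5238,.2895,.15),88.4)"
```

```text
time_s: 5.63
eef_pos: [0.5919, 0.0225, 0.0122]
orientation: [0.635, 0.773, 0.001, 0.001]
force: [-0.1, -0.6, 5.4]
width: 0.049
time_s: 6.3
eef_pos: [0.593, 0.0229, 0.1398]
orientation: [0.635, 0.773, 0.002, 0.002]
force: [0.2, 0.7, -3.4]
width: 0.0495
t6.30 pos [0.593  0.0229 0.1398] yaw_y 11.22 w0.0495 F [ 0.2  0.7 -3.4] q7 -0.40
turn [ 0.005  0.004 -1.347] shift_cm [ 7.67 26.46 -1.02] rows>= 10.8
```

```bash
python3 -m handwheel '[[0,0,0,0,0,-0.122,0.9],[0,0,0,0,0,-0.122,0.9],[0,0,-0.5,0,0,-0.122,0.9],[0,0,-0.5,0,0,-0.122,0.9],[0,0,0,0,0,-0.122,0.9],[0,0,0,0,0,-0.122,0.9],[0,0,0,0,0,-0.122,0.9],[0,0,0,0,0,-0.122,0.9]]';  python3 -m handwheel '[[0,0,0,0,0,-0.122,0.9],[0,0,0,0,0,-0.122,0.9],[0,0,0,0,0,-0.122,0.9],[0.9,3,0,0,0,0,0.9],[0.9,3,0,0,0,0,0.9],[0.9,3,0,0,0,0,0.9],[0.9,3,0,0,0,0,0.9],[0.9,3,0,0,0,0,0.9]]'; python3 -m handwheel '[[0.9,3,0,0,0,0,0.9],[0.9,3,0,0,0,0,0.9],[0.9,3,0,0,0,0,0.9],[0.4,1.5,0,0,0,0,0.9],[0,0,0,0,0,0,0.9],[0,0,0,0,0,0,0.9]]';python3 - <<'E'
from h import *
plan((.5238,.2895,.15),88.4)
for n in('scene','top'):
    c=snap(n,n+'4');i=c['pixels'][:,:,::-1]
    u=proj(c,observe()['eef_pos']);a,b=int(u[0])-45,int(u[1])-35;print(u,a,b)
    cv2.imwrite('pics/%s4z.png'%n,cv2.resize(i[b:b+75,a:a+100],None,fx=8,fy=8,interpolation=cv2.INTER_CUBIC))
E
```

```text
time_s: 6.97
eef_pos: [0.5901, 0.0219, 0.1448]
orientation: [0.195, 0.981, -0.001, -0.001]
force: [0.0, 0.3, -4.6]
width: 0.0491
time_s: 7.63
eef_pos: [0.5498, 0.1743, 0.1448]
orientation: [0.017, 1.0, -0.001, -0.001]
force: [0.6, -0.4, -4.6]
width: 0.049
time_s: 8.13
eef_pos: [0.5224, 0.2803, 0.145]
orientation: [0.015, 1.0, -0.001, -0.001]
force: [0.3, -0.9, -4.0]
width: 0.0489
t8.13 pos [0.5224 0.2803 0.145 ] yaw_y 88.27 w0.0489 F [ 0.3 -0.9 -4. ] q7 0.26
turn [-0.001 -0.002 -0.002] shift_cm [-0.11  0.93 -0.5 ] rows>= 0.3
[263.49319916 206.87588031] 218 171
[231.34384686 199.65054555] 186 164
```

View pics/scene4z.png

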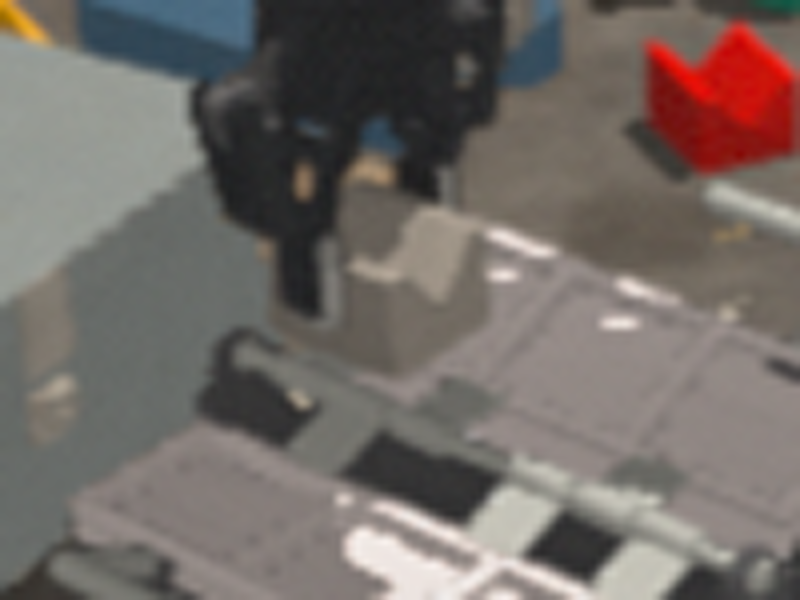

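View pics/top4z.png

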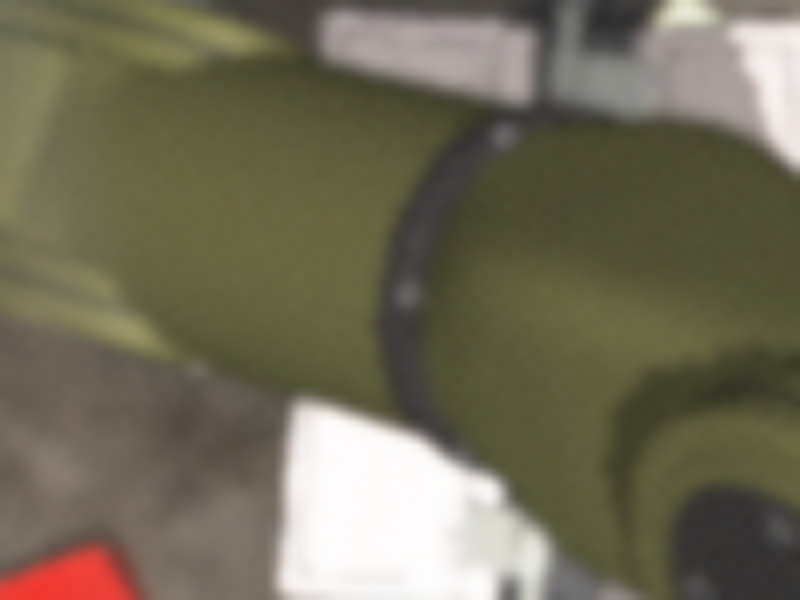

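Run:
```python
from h import *
c=load('scene4')
p=np.array([.5224,.2803,.145]);a=np.radians(-1.7);X=np.array([np.cos(a),np.sin(a),0]);Y=np.array([-np.sin(a),np.cos(a),0])
for dx,dy,z in((-.03,.025,.133),(-.03,-.025,.133),(-.03,-.025,.173),(-.03,.025,.173),(.03,.025,.133),(.03,-.025,.173)):
    q=p+X*dx+Y*dy;q[2]=z;print(dx,dy,((proj(c,q)-[218,171])*8).round())
q=p+X*.01;print((proj(c,p+X*.01)-proj(c,p))*8)
```

```text
-0.03 0.025 [379. 377.]
-0.03 -0.025 [476. 316.]
-0.03 -0.025 [471. 216.]
-0.03 0.025 [372. 276.]
0.03 0.025 [252. 322.]
0.03 -0.025 [343. 167.]
[-21.12438174  -8.70330966]
```

```bash
python3 -m handwheel '[[-0.2,0.9,0,0,0,0,0.9],[0,0,1.5,0,0,0,0.9],[0,0,1.5,0,0,0,0.9],[0,0,1.5,0,0,0,0.9],[0,0,1.5,0,0,0,0.9],[0,0,1.5,0,0,0,0.9],[0,0,0,0,0,0,0.9],[0,0,0,0,0,0,0.9]]';python3 - <<'E'
from h import *
plan((.525,.2895,.05),88.4)
for n in('scene',):
    c=snap(n,n+'5');i=c['pixels'][:,:,::-1]
    cv2.imwrite('pics/%s5z.png'%n,cv2.resize(i[195:270,222:322],None,fx=8,fy=8,interpolation=cv2.INTER_CUBIC))
E
```

```text
time_s: 8.9
eef_pos: [0.5253, 0.2881, 0.0699]
orientation: [0.016, 1.0, -0.001, -0.001]
force: [-0.1, 0.6, -3.9]
width: 0.0488
t8.90 pos [0.5253 0.2881 0.0699] yaw_y 88.13 w0.0488 F [-0.1  0.6 -3.9] q7 0.17
turn [-0.002 -0.002 -0.005] shift_cm [0.03 0.14 1.99] rows>= 0.5
```

View pics/scene5z.png

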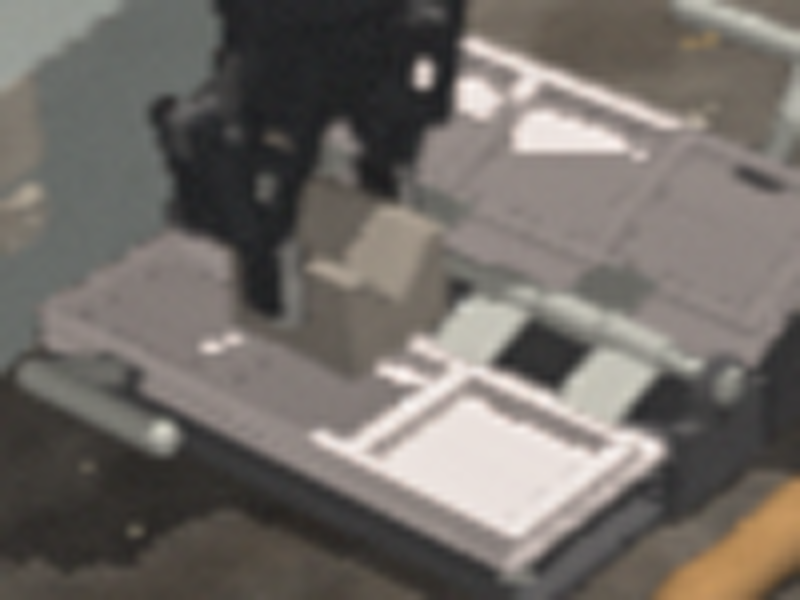

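Run:
```python
from h import *
c=load('scene5')
n=np.array([.5238,.2895,0]);a=np.radians(-1.6);X=np.array([np.cos(a),np.sin(a),0]);Y=np.array([-np.sin(a),np.cos(a),0])
f=lambda q:(((proj(c,q)-[222,195])*8).round(),((proj(c,q)-[222,190])*7).round())
for dx in (-.0335,.0335,-.1085,-.0415):
  for dy in(.02875,-.02875):
    q=n+X*dx+Y*dy;q[2]=.037;print('pocket',dx,dy,f(q))
p=np.array([.5253,.2881,0])
for dy in(.025,-.025):
  q=p-X*.03+Y*dy;q[2]=.0579;print('block',f(q)); 
q0=q.copy();q0[2]-=.03;print(f(q0)[0]-f(q)[0])
```

```text
pocket -0.0335 0.02875 (array([343., 435.]), array([301., 416.]))
pocket -0.0335 -0.02875 (array([451., 359.]), array([395., 349.]))
pocket 0.0335 0.02875 (array([206., 370.]), array([180., 359.]))
pocket 0.0335 -0.02875 (array([315., 298.]), array([275., 296.]))
pocket -0.1085 0.02875 (array([507., 513.]), array([444., 484.]))
pocket -0.1085 -0.02875 (array([613., 432.]), array([537., 413.]))
pocket -0.0415 0.02875 (array([360., 443.]), array([315., 423.]))
pocket -0.0415 -0.02875 (array([468., 367.]), array([410., 356.]))
block (array([339., 374.]), array([297., 363.]))
block (array([434., 310.]), array([380., 306.]))
[ 4. 68.]
```

```bash
python3 -m handwheel '[[0,0.14,0.6,0,0,-0.005,0.9],[0,0,0.6,0,0,0,0.9],[0,0,0.6,0,0,0,0.9],[0,0,0.3,0,0,0,0.9],[0,0,0,0,0,0,0.9]]';python3 -m handwheel '[[0,0,0.3,0,0,0,0.9],[0,0,0.2,0,0,0,0.9],[0,0,0.2,0,0,0,0.9],[0,0,0.1,0,0,0,0.9],[0,0,0.1,0,0,0,0.9],[0,0,0,0,0,0,0.9]]'
```

```text
time_s: 9.37
eef_pos: [0.5256, 0.2896, 0.0494]
orientation: [0.014, 1.0, -0.001, -0.001]
force: [-0.6, -0.4, -4.1]
width: 0.0492
time_s: 9.87
eef_pos: [0.5259, 0.2901, 0.0411]
orientation: [0.014, 1.0, -0.0, -0.0]
force: [-0.4, -0.4, -4.8]
width: 0.0491
```

```bash
python3 -m handwheel '[[0,0,0.15,0,0,0,0.9],[0,0,0,0,0,0,0.9],[0,0,0,0,0,0,0.5],[0,0,0,0,0,0,0.2],[0,0,0,0,0,0,0.2],[0,0,0,0,0,0,0.2]]';python3 -m handwheel '[[0,0,-1,0,0,0,0.15],[0,0,-1,0,0,0,0.15],[0,0,-2,0,0,0,0.15],[0,0,-2,0,0,0,0.15],[0,0,-2,0,0,0,0.15],[0,0,-2,0,0,0,0.15],[0,0,0,0,0,0,0.15],[0,0,0,0,0,0,0.15]]';python3 - <<'E'
from h import *
plan((.525,.2895,.15),88.4)
for n in('scene',):
    c=snap(n,n+'6');i=c['pixels'][:,:,::-1]
    cv2.imwrite('pics/%s6z.png'%n,cv2.resize(i[195:270,222:322],None,fx=8,fy=8,interpolation=cv2.INTER_CUBIC))
E
```

```text
time_s: 10.37
eef_pos: [0.5263, 0.2908, 0.0404]
orientation: [0.014, 1.0, 0.0, 0.001]
force: [-0.4, 0.1, -0.2]
width: 0.0685
time_s: 11.03
eef_pos: [0.5267, 0.291, 0.142]
orientation: [0.014, 1.0, 0.001, 0.002]
force: [0.7, -0.2, -0.8]
width: 0.0724
t11.03 pos [0.5267 0.291  0.142 ] yaw_y 88.41 w0.0724 F [ 0.7 -0.2 -0.8] q7 0.26
turn [0.002 0.003 0.   ] shift_cm [ 0.17 -0.16 -0.8 ] rows>= 0.2
```

View pics/scene6z.png

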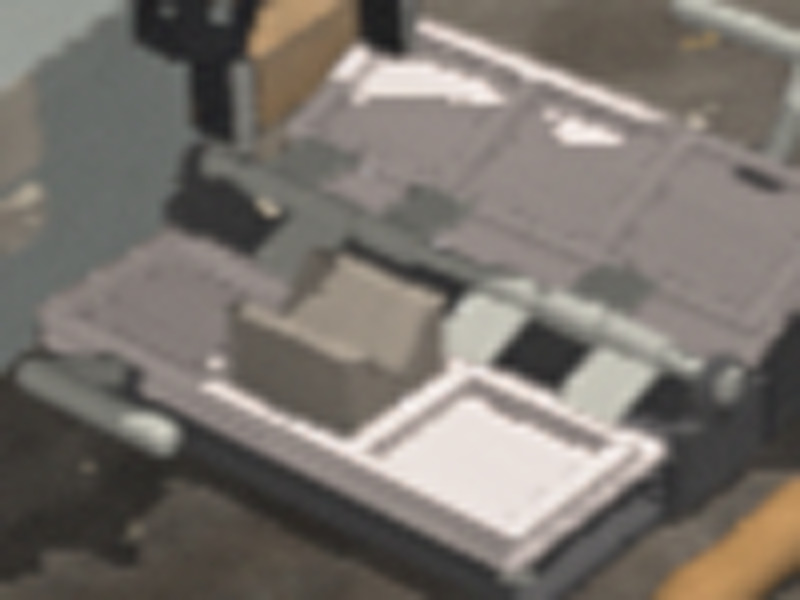

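```bash
python3 -c "
from h import *
plan((.4775,.0926,.17),88.4)"
```

```text
t11.08 pos [0.5262 0.2902 0.1407] yaw_y 88.4 w0.0729 F [-0.2  0.   0. ] q7 0.26
turn [0.    0.001 0.   ] shift_cm [  4.32 -19.89  -2.93] rows>= 4.9
```

```bash
python3 -m handwheel '[[0.5,-2.5,-0.7,0,0,0,0.6],[0.5,-2.5,-0.7,0,0,0,0.6],[0.5,-2.5,-0.7,0,0,0,0.6],[0.5,-2.5,-0.7,0,0,0,0.6],[0.5,-2.5,0,0,0,0,0.6],[0.6,-2.5,0,0,0,0,0.6],[0.6,-2.5,0,0,0,0,0.6],[0.6,-2.4,0,0,0,0,0.6]]';python3 -m handwheel '[[0,0,1,0,0,0,0.6],[0,0,1,0,0,0,0.6],[0,0,1,0,0,0,0.6],[0,0,1,0,0,0,0.6],[0,0,0,0,0,0,0.6],[0,0,0,0,0,0,0.6]]';python3 - <<'E'
from h import *
plan((.4775,.0926,.085),88.4)
for n in('scene','top'):
    c=snap(n,n+'7');i=c['pixels'][:,:,::-1]
    cv2.imwrite('pics/%s7z.png'%n,cv2.resize(i[160:260,222:342],None,fx=6.5,fy=6,interpolation=cv2.INTER_CUBIC))
E
```

```text
time_s: 11.75
eef_pos: [0.4764, 0.0907, 0.1671]
orientation: [0.014, 1.0, -0.001, -0.001]
force: [0.1, -0.1, -0.1]
width: 0.0342
time_s: 12.25
eef_pos: [0.477, 0.0938, 0.127]
orientation: [0.013, 1.0, 0.0, -0.001]
force: [0.0, 0.6, -0.4]
width: 0.034
t12.25 pos [0.477  0.0938 0.127 ] yaw_y 88.53 w0.0340 F [ 0.   0.6 -0.4] q7 0.33
turn [ 0.    -0.002  0.002] shift_cm [-0.05 -0.12  4.2 ] rows>= 1.0
```

View pics/scene7z.png

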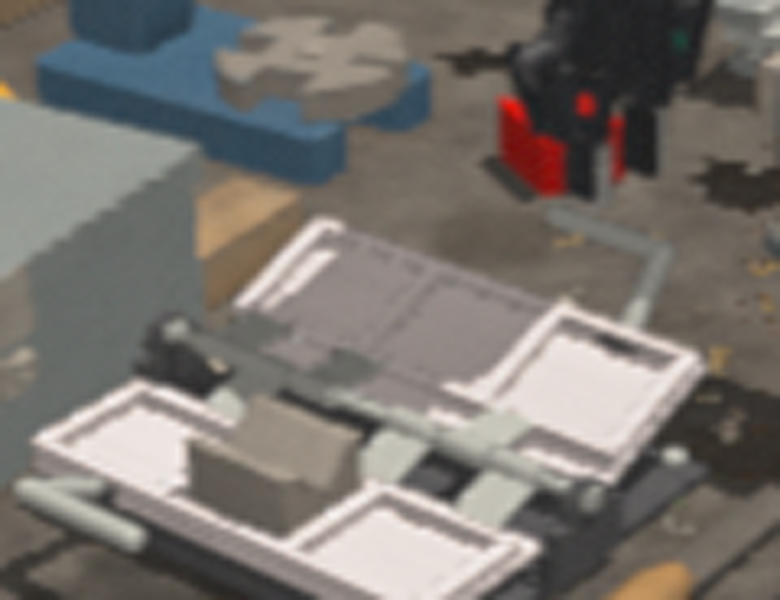

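View pics/top7z.png

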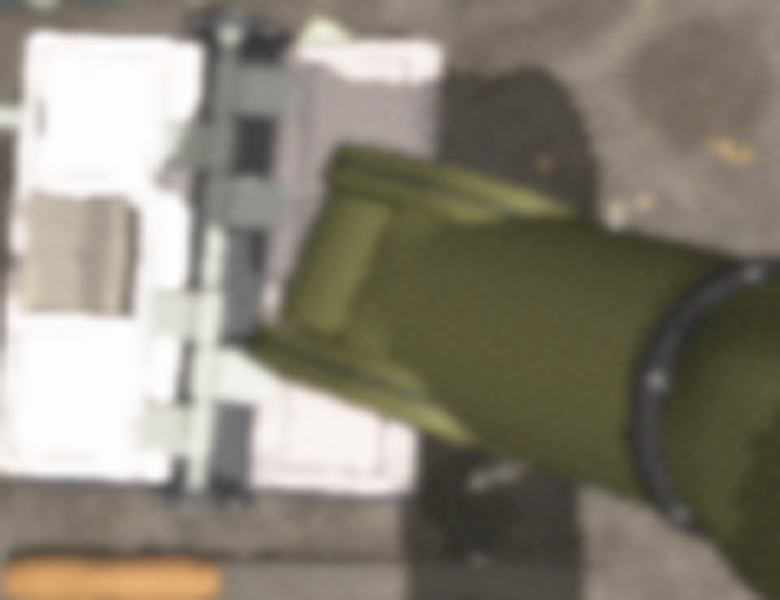

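```bash
python3 -m handwheel '[[0,-0.1,1,0,0,0,0.6],[0,0,1,0,0,0,0.6],[0,0,1,0,0,0,0.6],[0,0,1,0,0,0,0.6],[0,0,0.2,0,0,0,0.6],[0,0,0,0,0,0,0.6]]' 30;python3 -m handwheel '[[0,0,0,0,0,0,1],[0,0,0,0,0,0,1],[0,0,0,0,0,0,1],[0,0,0,0,0,0,1],[0,0,0,0,0,0,1],[0,0,0,0,0,0,1]]';python3 - <<'E'
from h import *
plan((.4775,.0926,.085),88.4)
c=snap('scene','scene8');i=c['pixels'][:,:,::-1]
cv2.imwrite('pics/scene8z.png',cv2.resize(i[160:260,222:342],None,fx=6.5,fy=6,interpolation=cv2.INTER_CUBIC))
E
```

```text
time_s: 12.85
eef_pos: [0.4774, 0.0918, 0.0857]
orientation: [0.014, 1.0, -0.0, -0.0]
force: [0.1, 0.1, -0.3]
width: 0.0343
time_s: 13.35
eef_pos: [0.478, 0.0953, 0.0866]
orientation: [0.013, 1.0, 0.003, 0.001]
force: [0.0, 6.7, -4.3]
width: 0.0109
t13.35 pos [0.478  0.0953 0.0866] yaw_y 88.53 w0.0109 F [ 0.   6.7 -4.3] q7 0.23
turn [0.007 0.002 0.002] shift_cm [ 0.04 -0.27  0.16] rows>= 0.1
```

View pics/scene8z.png

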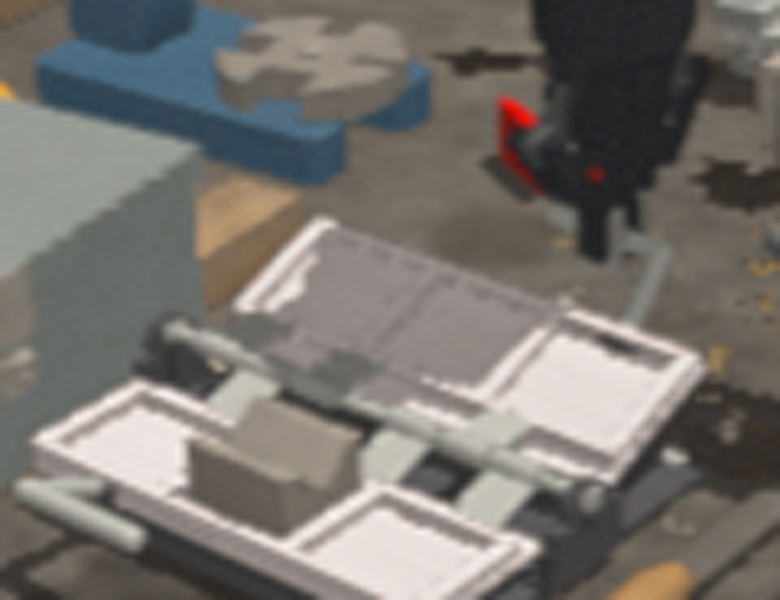

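```bash
cat >> h.py <<'E'
def arc(th0,th1,n,r=.142,side=-1):
    # side -1: y=-r cos th (leaf b), +1: leaf a
    th=np.linspace(th0,th1,n+1);y=side*r*np.cos(th)*100;z=r*np.sin(th)*100
    for i,(a,b) in enumerate(zip(np.diff(y),-np.diff(z))): print('[0,%.2f,%.2f,0,0,0,1]'%(a,b),end=',' if (i+1)%8 else '\n')
    print()
E
python3 -c "
from h import *
arc(.42,3.16,24)"
```

```text
[0,0.74,-1.44,0,0,0,1],[0,0.90,-1.35,0,0,0,1],[0,1.05,-1.23,0,0,0,1],[0,1.18,-1.11,0,0,0,1],[0,1.30,-0.96,0,0,0,1],[0,1.40,-0.81,0,0,0,1],[0,1.49,-0.64,0,0,0,1],[0,1.55,-0.47,0,0,0,1]
[0,1.59,-0.29,0,0,0,1],[0,1.62,-0.11,0,0,0,1],[0,1.62,0.08,0,0,0,1],[0,1.60,0.26,0,0,0,1],[0,1.56,0.44,0,0,0,1],[0,1.50,0.62,0,0,0,1],[0,1.42,0.78,0,0,0,1],[0,1.32,0.94,0,0,0,1]
[0,1.20,1.08,0,0,0,1],[0,1.07,1.21,0,0,0,1],[0,0.93,1.33,0,0,0,1],[0,0.77,1.43,0,0,0,1],[0,0.60,1.50,0,0,0,1],[0,0.43,1.56,0,0,0,1],[0,0.25,1.60,0,0,0,1],[0,0.06,1.62,0,0,0,1]
```

```bash
python3 -m handwheel '[[0,1.0,-1.4,0,0,0,1],[0,0.9,-1.35,0,0,0,1],[0,1.05,-1.25,0,0,0,1],[0,1.2,-1.1,0,0,0,1]]' 40;python3 -c "
from h import *
plan((.4775,.0926,.085),88.4)"
```

```text
time_s: 13.73
eef_pos: [0.4789, 0.1277, 0.1373]
orientation: [0.016, 1.0, -0.005, -0.0]
force: [2.3, -11.5, 2.9]
width: 0.0101
t13.73 pos [0.4789 0.1277 0.1373] yaw_y 88.19 w0.0101 F [  2.3 -11.5   2.9] q7 0.29
turn [-0.01  -0.    -0.004] shift_cm [ 0.04 -3.51  5.23] rows>= 1.5
```

```bash
python3 -m handwheel '[[0,1.30,-0.95,0,0,0,1],[0,1.4,-0.8,0,0,0,1],[0,1.5,-0.65,0,0,0,1],[0,1.55,-0.45,0,0,0,1],[0,1.6,-0.3,0,0,0,1],[0,1.6,-0.1,0,0,0,1]]';python3 -c "
from h import *
plan((.4775,.0926,.085),88.4)"
```

```text
time_s: 14.23
eef_pos: [0.4824, 0.2209, 0.1746]
orientation: [0.015, 1.0, -0.002, 0.003]
force: [-2.7, -4.1, 25.1]
width: 0.0105
t14.23 pos [0.4824 0.2209 0.1746] yaw_y 88.25 w0.0105 F [-2.7 -4.1 25.1] q7 0.25
turn [-0.004  0.007 -0.003] shift_cm [  0.13 -12.83   8.96] rows>= 3.8
```

```bash
python3 -m handwheel '[[0,1.6,-0.15,0,0,0,1],[0,1.6,0.25,0,0,0,1],[0,1.55,0.45,0,0,0,1],[0,1.5,0.6,0,0,0,1],[0,1.4,0.8,0,0,0,1],[0,1.3,0.95,0,0,0,1]]';python3 -c "
from h import *
plan((.4775,.0926,.085),88.4)"
```

```text
time_s: 14.73
eef_pos: [0.4853, 0.3135, 0.1424]
orientation: [0.014, 1.0, 0.001, 0.002]
force: [2.3, -0.8, 7.7]
width: 0.0103
t14.73 pos [0.4853 0.3135 0.1424] yaw_y 88.37 w0.0103 F [ 2.3 -0.8  7.7] q7 0.15
turn [ 0.002  0.005 -0.001] shift_cm [  0.17 -22.1    5.74] rows>= 5.5
```

```bash
python3 -m handwheel '[[0,1.20,1.1,0,0,0,1],[0,1.05,1.2,0,0,0,1],[0,0.9,1.35,0,0,0,1],[0,0.75,1.4,0,0,0,1],[0,0.6,1.5,0,0,0,1],[0,0.4,1.55,0,0,0,1]]';python3 -c "
from h import *
plan((.4775,.0926,.085),88.4)"
```

```text
time_s: 15.23
eef_pos: [0.487, 0.3647, 0.0609]
orientation: [0.014, 1.0, 0.004, 0.002]
force: [3.4, 5.0, 4.4]
width: 0.0101
t15.23 pos [0.487  0.3647 0.0609] yaw_y 88.41 w0.0101 F [3.4 5.  4.4] q7 0.04
turn [0.007 0.005 0.   ] shift_cm [  0.19 -27.23  -2.41] rows>= 6.6
```

```bash
python3 -m handwheel '[[0,0.15,1.2,0,0,0,1],[0,0.05,1.0,0,0,0,1],[0,0,0.6,0,0,0,1],[0,0,0,0,0,0,1],[0,0,0,0,0,0,1]]';python3 - <<'E'
from h import *
plan((.4775,.0926,.029),88.4)
c=snap('scene','scene9');i=c['pixels'][:,:,::-1]
cv2.imwrite('pics/scene9z.png',cv2.resize(i[160:270,202:322],None,fx=6.5,fy=5.4,interpolation=cv2.INTER_CUBIC))
E
```

```text
time_s: 15.65
eef_pos: [0.4871, 0.3689, 0.0328]
orientation: [0.014, 1.0, 0.006, 0.002]
force: [5.7, 8.8, -1.7]
width: 0.0102
t15.65 pos [0.4871 0.3689 0.0328] yaw_y 88.44 w0.0102 F [ 5.7  8.8 -1.7] q7 0.01
turn [0.012 0.004 0.001] shift_cm [  0.19 -27.65   0.38] rows>= 6.6
```

View pics/scene9z.png

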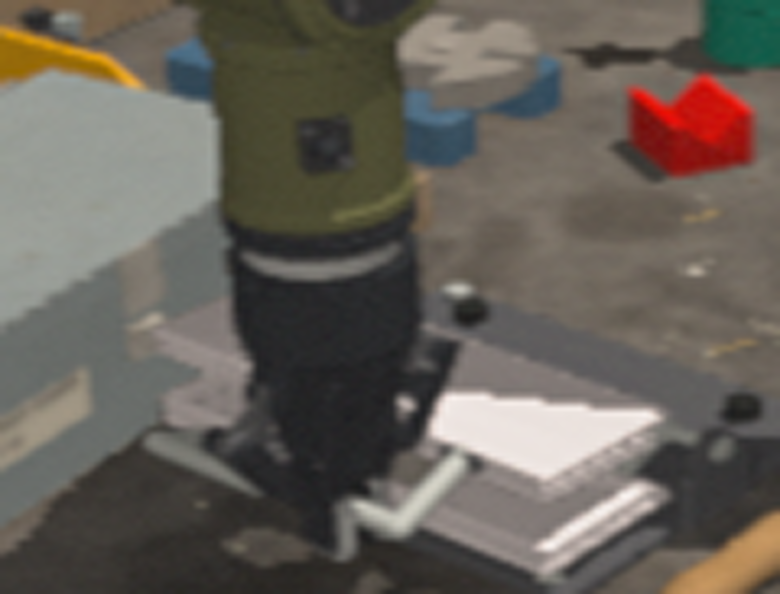

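```bash
python3 -m handwheel '[[0,0,0.2,0,0,0,1],[0,0,0.2,0,0,0,1],[0,0,0,0,0,0,1]]';python3 -m handwheel '[[0,0,0.2,0,0,0,1],[0,0,0.1,0,0,0,1],[0,0,0,0,0,0,1]]'
```

```text
time_s: 15.95
eef_pos: [0.4871, 0.3691, 0.0294]
orientation: [0.014, 1.0, 0.006, 0.002]
force: [4.4, 9.9, -0.4]
width: 0.0102
time_s: 16.2
eef_pos: [0.4871, 0.3693, 0.0264]
orientation: [0.014, 1.0, 0.006, 0.002]
force: [4.4, 9.9, -0.5]
width: 0.0103
```

```bash
python3 -m handwheel '[[0,0,0.2,0,0,0,1],[0,0,0.1,0,0,0,1],[0,0,0,0,0,0,1]]';python3 -m handwheel '[[0,0,0.2,0,0,0,1],[0,0,0,0,0,0,1]]'
```

```text
time_s: 16.45
eef_pos: [0.4871, 0.3693, 0.0243]
orientation: [0.014, 1.0, 0.006, 0.002]
force: [3.4, 8.2, 6.9]
width: 0.0103
time_s: 16.62
eef_pos: [0.4872, 0.3693, 0.0242]
orientation: [0.014, 1.0, 0.006, 0.003]
force: [2.0, 5.2, 20.2]
width: 0.0102
```

```bash
python3 -m handwheel '[[0,0,-0.2,0,0,0,0.62],[0,0,0,0,0,0,0.62],[0,0,0,0,0,0,0.62],[0,0,-1.5,0,0,0,0.62],[0,0,-2,0,0,0,0.62],[0,0,-2,0,0,0,0.62],[0,0,-2,0,0,0,0.62],[0,0,0,0,0,0,0.62]]';python3 - <<'E'
from h import *
plan((.526,.368,.026),88.4)
c=snap('scene','scene10');i=c['pixels'][:,:,::-1]
cv2.imwrite('pics/scene10z.png',cv2.resize(i[160:270,202:322],None,fx=6.5,fy=5.4,interpolation=cv2.INTER_CUBIC))
E
```

```text
time_s: 17.28
eef_pos: [0.486, 0.3647, 0.1001]
orientation: [0.014, 1.0, 0.002, 0.002]
force: [0.1, 0.4, -0.0]
width: 0.0325
t17.28 pos [0.486  0.3647 0.1001] yaw_y 88.4 w0.0325 F [ 0.1  0.4 -0. ] q7 0.08
turn [ 0.005  0.004 -0.   ] shift_cm [-3.99  0.44  7.41] rows>= 2.0
```

View pics/scene10z.png

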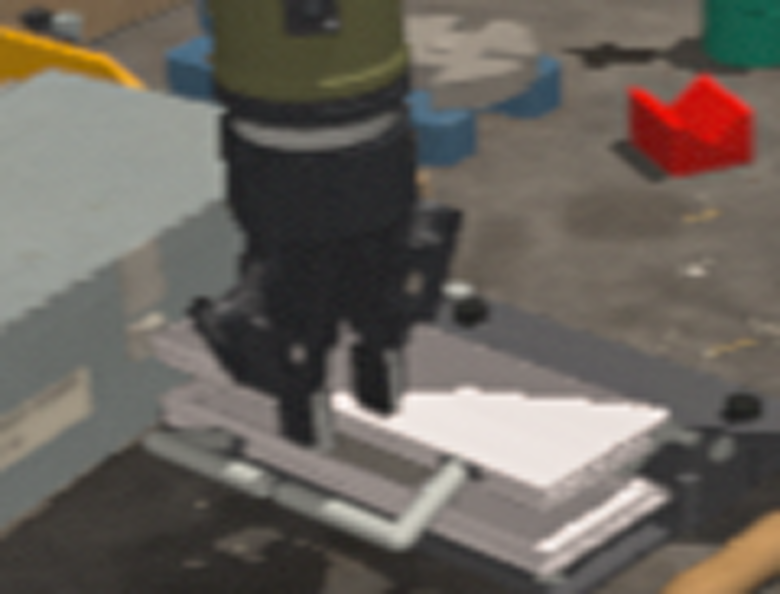

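```bash
python3 - <<'E'
from h import *
c=load('scene10')
for x in (.52,.526,.53):print(proj(c,(x,.368,.048)))
E
python3 -m handwheel '[[-1.0,0.1,0,0,0,0,0.6],[-1,0.1,0,0,0,0,0.6],[-1,0,0,0,0,0,0.6],[-1,0,0,0,0,0,0.6],[0,0,1.5,0,0,0,0.6],[0,0,1.5,0,0,0,0.6],[0,0,1.5,0,0,0,0.6],[0,0,0,0,0,0,0.6]]';python3 - <<'E'
from h import *
plan((.526,.368,.026),88.4)
c=snap('scene','scene11');i=c['pixels'][:,:,::-1]
cv2.imwrite('pics/scene11z.png',cv2.resize(i[180:280,202:302],None,fx=7,fy=6,interpolation=cv2.INTER_CUBIC))
E
```

```text
[245.0209468  251.20307677]
[243.41303522 250.46307126]
[242.3453278  249.97168268]
time_s: 18.0
eef_pos: [0.522, 0.3612, 0.0463]
orientation: [0.013, 1.0, -0.003, -0.003]
force: [-0.5, -1.2, -0.5]
width: 0.0345
t18.00 pos [0.522  0.3612 0.0463] yaw_y 88.5 w0.0345 F [-0.5 -1.2 -0.5] q7 0.13
turn [-0.006 -0.006  0.002] shift_cm [-0.38  0.69  2.03] rows>= 0.5
```

View pics/scene11z.png

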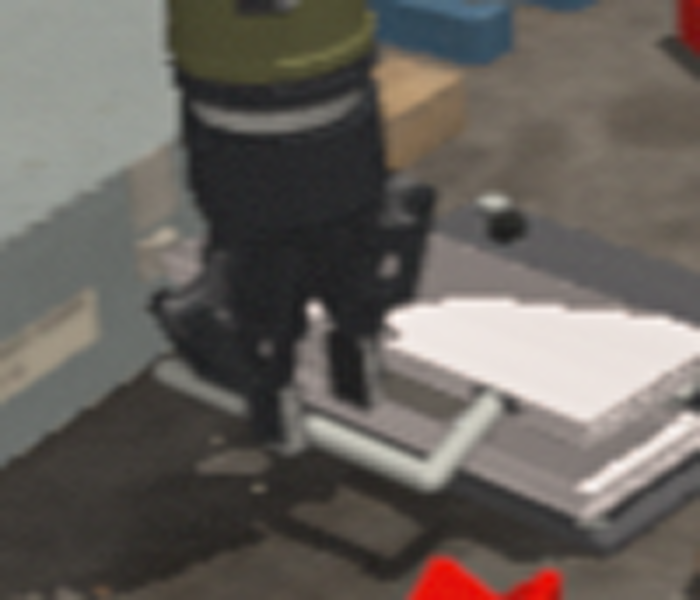

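```bash
python3 -m handwheel '[[-0.3,0.4,0,0,0,0,0.6],[0,0,0,0,0,0,0.6]]'; python3 -c "
from h import *
plan((.527,.368,.026),88.4)"
```

```text
time_s: 18.22
eef_pos: [0.5284, 0.3693, 0.0517]
orientation: [0.014, 1.0, 0.001, 0.0]
force: [0.2, 0.9, 0.2]
width: 0.0342
t18.22 pos [0.5284 0.3693 0.0517] yaw_y 88.45 w0.0342 F [0.2 0.9 0.2] q7 0.14
turn [0.002 0.001 0.001] shift_cm [ 0.14 -0.13  2.57] rows>= 0.6
```

```bash
python3 -m handwheel '[[0.1,-0.1,1,0,0,0,0.6],[0,0,1,0,0,0,0.6],[0,0,0.5,0,0,0,0.6],[0,0,0,0,0,0,0.6],[0,0,0,0,0,0,0.6]]'; python3 -m handwheel '[[0,0,0,0,0,0,1],[0,0,0,0,0,0,1],[0,0,0,0,0,0,1],[0,0,0,0,0,0,1],[0,0,0,0,0,0,1],[0,0,0,0,0,0,1]]' 60;python3 - <<'E'
from h import *
plan((.526,.368,.026),88.4)
c=snap('scene','scene12');i=c['pixels'][:,:,::-1]
cv2.imwrite('pics/scene12z.png',cv2.resize(i[180:280,202:302],None,fx=7,fy=6,interpolation=cv2.INTER_CUBIC))
arc(0,3.16,28,side=1)
E
```

```text
time_s: 18.63
eef_pos: [0.5281, 0.3681, 0.0314]
orientation: [0.014, 1.0, 0.001, 0.002]
force: [-4.7, -4.7, 33.2]
width: 0.0343
time_s: 19.13
eef_pos: [0.5282, 0.3677, 0.0284]
orientation: [0.014, 1.0, 0.001, 0.002]
force: [-0.3, -0.8, 15.1]
width: 0.0089
t19.13 pos [0.5282 0.3677 0.0284] yaw_y 88.39 w0.0089 F [-0.3 -0.8 15.1] q7 0.12
turn [ 0.002  0.003 -0.   ] shift_cm [0.22 0.02 0.24] rows>= 0.1
[0,-0.09,-1.60,0,0,0,1],[0,-0.27,-1.58,0,0,0,1],[0,-0.45,-1.54,0,0,0,1],[0,-0.62,-1.48,0,0,0,1],[0,-0.78,-1.40,0,0,0,1],[0,-0.93,-1.30,0,0,0,1],[0,-1.07,-1.19,0,0,0,1],[0,-1.20,-1.06,0,0,0,1]
[0,-1.31,-0.92,0,0,0,1],[0,-1.41,-0.77,0,0,0,1],[0,-1.48,-0.60,0,0,0,1],[0,-1.54,-0.43,0,0,0,1],[0,-1.58,-0.26,0,0,0,1],[0,-1.60,-0.08,0,0,0,1],[0,-1.60,0.11,0,0,0,1],[0,-1.58,0.28,0,0,0,1]
[0,-1.53,0.46,0,0,0,1],[0,-1.47,0.63,0,0,0,1],[0,-1.39,0.79,0,0,0,1],[0,-1.29,0.94,0,0,0,1],[0,-1.18,1.08,0,0,0,1],[0,-1.05,1.21,0,0,0,1],[0,-0.91,1.32,0,0,0,1],[0,-0.75,1.41,0,0,0,1]
[0,-0.59,1.49,0,0,0,1],[0,-0.42,1.55,0,0,0,1],[0,-0.24,1.58,0,0,0,1],[0,-0.06,1.60,0,0,0,1],
```

View pics/scene12z.png

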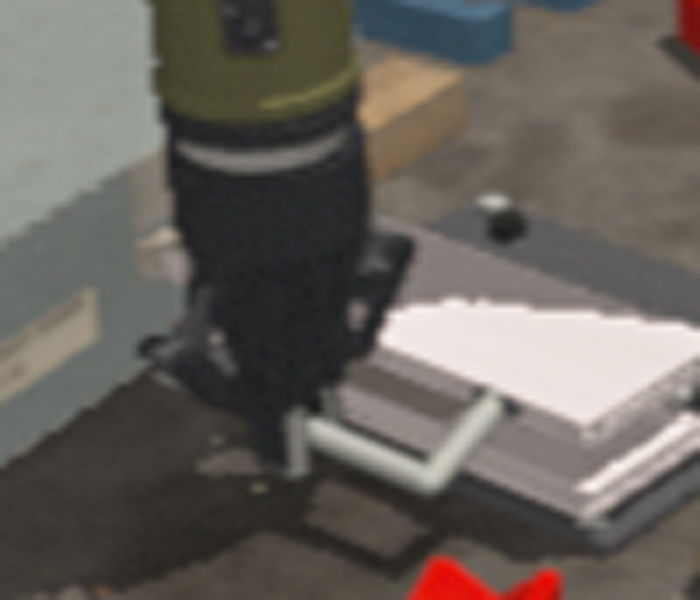

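```bash
python3 -m handwheel '[[0,-0.1,-1.2,0,0,0,1],[0,-0.25,-1.4,0,0,0,1],[0,-0.45,-1.5,0,0,0,1],[0,-0.6,-1.5,0,0,0,1]]' 70; python3 -c "
from h import *
plan((.527,.368,.026),88.4)"
```

```text
time_s: 19.52
eef_pos: [0.5278, 0.358, 0.0823]
orientation: [0.013, 1.0, 0.006, 0.001]
force: [4.6, 9.9, -9.3]
width: 0.0085
t19.52 pos [0.5278 0.358  0.0823] yaw_y 88.47 w0.0085 F [ 4.6  9.9 -9.3] q7 0.17
turn [0.011 0.002 0.001] shift_cm [0.1  1.   5.63] rows>= 1.4
```

Run:
```python
from h import *
c=snap('scene','scene13');i=c['pixels'][:,:,::-1]
cv2.imwrite('pics/scene13z.png',cv2.resize(i[160:280,202:322],None,fx=6,fy=5,interpolation=cv2.INTER_CUBIC))
```

```text
(no output)
```

View pics/scene13z.png

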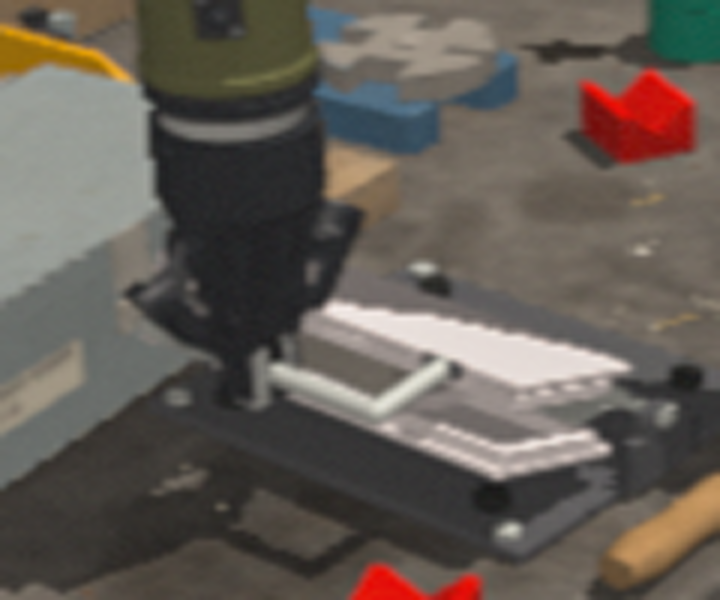

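Both leaves lift together (bars in line at about pixel (255,370) of the crop). Continue the swing.

```bash
python3 -m handwheel '[[0,-0.8,-1.4,0,0,0,1],[0,-0.95,-1.3,0,0,0,1],[0,-1.05,-1.2,0,0,0,1],[0,-1.2,-1.05,0,0,0,1],[0,-1.3,-0.9,0,0,0,1],[0,-1.4,-0.75,0,0,0,1]]'; python3 -m handwheel '[[0,-1.5,-0.6,0,0,0,1],[0,-1.55,-0.45,0,0,0,1],[0,-1.6,-0.25,0,0,0,1]]'; python3 -c "
from h import *
plan((.527,.368,.026),88.4)"
```

```text
time_s: 20.07
eef_pos: [0.5261, 0.3012, 0.1538]
orientation: [0.011, 1.0, 0.015, 0.004]
force: [0.8, 20.8, 14.3]
width: 0.0085
time_s: 20.32
eef_pos: [0.525, 0.2597, 0.1711]
orientation: [0.009, 1.0, 0.019, 0.006]
force: [-7.6, 19.6, 43.2]
width: 0.0087
t20.32 pos [0.525  0.2597 0.1711] yaw_y 88.94 w0.0087 F [-7.6 19.6 43.2] q7 0.32
turn [0.038 0.012 0.009] shift_cm [ 0.11 10.83 14.51] rows>= 4.3
```

```bash
python3 -m handwheel '[[0,-1.0,-0.6,0,0,0,1],[0,-1.6,-0.1,0,0,0,1]]'; python3 -m handwheel '[[0,-1.6,0.1,0,0,0,1],[0,-1.6,0.3,0,0,0,1]]'; python3 -c "
from h import *
plan((.527,.368,.026),88.4)"
```

```text
time_s: 20.48
eef_pos: [0.5241, 0.2257, 0.1748]
orientation: [0.01, 1.0, 0.011, 0.005]
force: [-3.8, 6.3, 20.9]
width: 0.0082
time_s: 20.65
eef_pos: [0.5229, 0.1866, 0.1679]
orientation: [0.012, 1.0, 0.005, 0.003]
force: [-0.0, 4.8, 5.2]
width: 0.0086
t20.65 pos [0.5229 0.1866 0.1679] yaw_y 88.6 w0.0086 F [-0.   4.8  5.2] q7 0.37
turn [0.01  0.006 0.003] shift_cm [ 0.09 18.15 14.19] rows>= 5.5
```

```bash
python3 -m handwheel '[[0,-1.5,0.5,0,0,0,1],[0,-1.45,0.65,0,0,0,1],[0,-1.4,0.8,0,0,0,1],[0,-1.3,0.95,0,0,0,1]]'; python3 -m handwheel '[[0,-1.15,1.1,0,0,0,1],[0,-1.05,1.2,0,0,0,1],[0,-0.9,1.3,0,0,0,1],[0,-0.75,1.4,0,0,0,1]]'; python3 -c "
from h import *
plan((.527,.368,.026),88.4)"
```

```text
time_s: 20.98
eef_pos: [0.5208, 0.1303, 0.135]
orientation: [0.012, 1.0, 0.006, 0.001]
force: [2.6, 15.0, -11.4]
width: 0.0085
time_s: 21.32
eef_pos: [0.5197, 0.094, 0.085]
orientation: [0.012, 1.0, 0.008, 0.001]
force: [0.7, 16.3, -4.7]
width: 0.0085
t21.32 pos [0.5197 0.094  0.085 ] yaw_y 88.66 w0.0085 F [ 0.7 16.3 -4.7] q7 0.36
turn [0.015 0.002 0.005] shift_cm [ 0.03 27.41  5.9 ] rows>= 6.7
```

```bash
python3 -m handwheel '[[0,-0.4,1.4,0,0,0,1],[0,-0.2,1.4,0,0,0,1],[0,0,1.2,0,0,0,1],[0,0,0.4,0,0,0,1],[0,0,0,0,0,0,1]]'; python3 -m handwheel '[[0,0,0.4,0,0,0,1],[0,0,0.2,0,0,0,1],[0,0,0,0,0,0,1]]'
python3 - <<'E'
from h import *
plan((.527,.368,.026),88.4)
c=snap('scene','scene14');i=c['pixels'][:,:,::-1]
cv2.imwrite('pics/scene14z.png',cv2.resize(i[150:270,222:342],None,fx=6,fy=5,interpolation=cv2.INTER_CUBIC))
E
```

```text
time_s: 21.73
eef_pos: [0.5193, 0.084, 0.0398]
orientation: [0.013, 1.0, 0.004, -0.0]
force: [2.3, 6.1, -9.4]
width: 0.0082
time_s: 21.98
eef_pos: [0.5193, 0.084, 0.0347]
orientation: [0.013, 1.0, 0.003, 0.0]
force: [0.6, 5.8, -5.5]
width: 0.0085
t21.98 pos [0.5193 0.084  0.0347] yaw_y 88.52 w0.0085 F [ 0.6  5.8 -5.5] q7 0.27
turn [0.007 0.    0.002] shift_cm [2.000e-02 2.841e+01 8.700e-01] rows>= 6.8
```

View pics/scene14z.png

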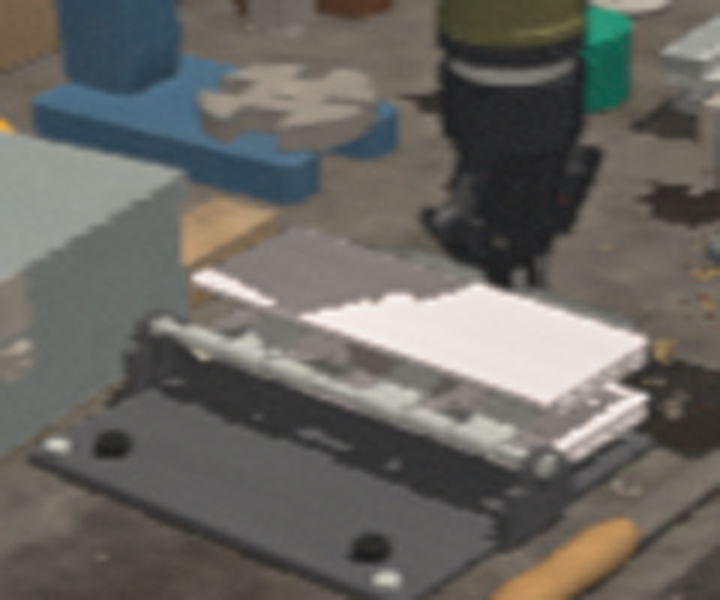

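Nearly flat; push down until it resists.

```bash
python3 -m handwheel '[[0,0,0.2,0,0,0,1],[0,0,0.2,0,0,0,1],[0,0,0,0,0,0,1]]'; python3 -m handwheel '[[0,0,0.2,0,0,0,1],[0,0,0.2,0,0,0,1],[0,0,0,0,0,0,1]]'
```

```text
time_s: 22.28
eef_pos: [0.5194, 0.0839, 0.0331]
orientation: [0.013, 1.0, 0.003, 0.001]
force: [-3.1, 2.9, 19.9]
width: 0.0086
time_s: 22.53
eef_pos: [0.5199, 0.0838, 0.0315]
orientation: [0.013, 1.0, 0.002, 0.003]
force: [-7.6, 0.8, 41.5]
width: 0.0083
```

```bash
python3 -m handwheel '[[0,0,-0.4,0,0,0,1],[0,0,0,0,0,0,1],[0,0,0,0,0,0,0.6],[0,0,0,0,0,0,0.6],[0,0,0,0,0,0,0.6],[0,0,-1.5,0,0,0,0.6],[0,0,-2,0,0,0,0.6],[0,0,-2,0,0,0,0.6]]'; python3 -m handwheel '[[-1,0,0,0,0,0,0.6],[-1,0,0,0,0,0,0.6],[-1,0,0,0,0,0,0.6],[-1,0,0,0,0,0,0.6],[0,0,0,0,0,0,0.6],[0,0,0,0,0,0,0.6]]'
python3 - <<'E'
from h import *
plan((.558,.083,.029),88.4)
for n in('scene','top'):
    c=snap(n,n+'15');i=c['pixels'][:,:,::-1]
    cv2.imwrite('pics/%s15z.png'%n,cv2.resize(i[150:270,222:342],None,fx=6,fy=5,interpolation=cv2.INTER_CUBIC))
E
```

```text
time_s: 23.2
eef_pos: [0.5183, 0.0792, 0.0859]
orientation: [0.014, 1.0, -0.001, -0.001]
force: [-0.1, 0.0, 0.2]
width: 0.0343
time_s: 23.7
eef_pos: [0.5588, 0.0784, 0.0857]
orientation: [0.015, 1.0, -0.0, -0.0]
force: [-0.4, 0.0, -0.0]
width: 0.0339
t23.70 pos [0.5588 0.0784 0.0857] yaw_y 88.34 w0.0339 F [-0.4  0.  -0. ] q7 0.47
turn [-0.001 -0.001 -0.001] shift_cm [0.09 0.46 5.67] rows>= 1.4
```

View pics/scene15z.png

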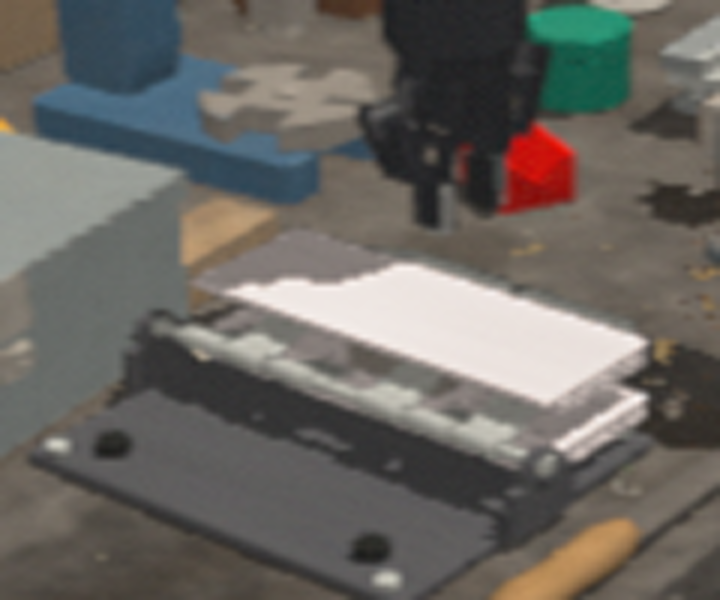

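View pics/top15z.png

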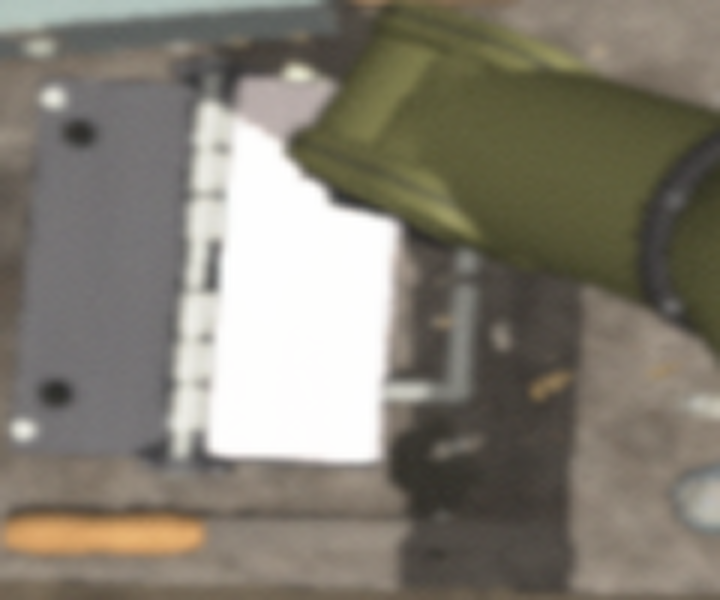

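```bash
python3 -c "
from h import *
t=load('top15')
print(onz(t,(298.8,214),.048),onz(t,(300,205),.048))"
python3 -m handwheel '[[0.1,0.45,0,0,0,0,0.62],[0,0,1.5,0,0,0,0.62],[0,0,1.5,0,0,0,0.62],[0,0,1.0,0,0,0,0.62],[0,0,0,0,0,0,0.62],[0,0,0,0,0,0,0.62]]';python3 -c "
from h import *
plan((.558,.083,.031),88.4)"
```

```text
[0.49241922 0.08397355 0.048     ] [0.5208889  0.08098774 0.048     ]
time_s: 24.3
eef_pos: [0.5576, 0.0839, 0.046]
orientation: [0.014, 1.0, -0.0, -0.001]
force: [0.2, -1.2, 0.2]
width: 0.0325
t24.30 pos [0.5576 0.0839 0.046 ] yaw_y 88.45 w0.0325 F [ 0.2 -1.2  0.2] q7 0.40
turn [-0.    -0.001  0.001] shift_cm [-0.04 -0.09  1.5 ] rows>= 0.4
```

```bash
python3 -m handwheel '[[0,-0.1,0.8,0,0,0,0.62],[0,0,0.7,0,0,0,0.62],[0,0,0,0,0,0,0.62],[0,0,0,0,0,0,1],[0,0,0,0,0,0,1],[0,0,0,0,0,0,1],[0,0,0,0,0,0,1],[0,0,0,0,0,0,1]]' 40;python3 -c "
from h import *
plan((.558,.083,.031),88.4)"
```

```text
time_s: 24.97
eef_pos: [0.5584, 0.0825, 0.0314]
orientation: [0.014, 1.0, -0.0, 0.0]
force: [-0.4, -1.2, 5.3]
width: 0.0106
t24.97 pos [0.5584 0.0825 0.0314] yaw_y 88.39 w0.0106 F [-0.4 -1.2  5.3] q7 0.38
turn [-0.  0. -0.] shift_cm [0.05 0.05 0.04] rows>= 0.0
```

```bash
python3 -m handwheel '[[0,0.1,-1.6,0,0,0,1],[0,0.25,-1.6,0,0,0,1],[0,0.45,-1.55,0,0,0,1],[0,0.6,-1.5,0,0,0,1],[0,0.8,-1.4,0,0,0,1],[0,0.95,-1.3,0,0,0,1]]'; python3 -m handwheel '[[0,1.05,-1.2,0,0,0,1],[0,1.2,-1.1,0,0,0,1],[0,1.3,-0.95,0,0,0,1],[0,1.4,-0.8,0,0,0,1]]'; python3 -c "
from h import *
plan((.558,.083,.031),88.4)"
```

```text
time_s: 25.47
eef_pos: [0.5593, 0.1108, 0.1201]
orientation: [0.015, 1.0, -0.003, -0.001]
force: [2.6, -4.4, -3.5]
width: 0.0101
time_s: 25.8
eef_pos: [0.5608, 0.1556, 0.1613]
orientation: [0.016, 1.0, -0.008, -0.001]
force: [-1.6, -15.3, 13.9]
width: 0.0106
t25.80 pos [0.5608 0.1556 0.1613] yaw_y 88.11 w0.0106 F [ -1.6 -15.3  13.9] q7 0.47
turn [-0.015 -0.001 -0.005] shift_cm [ 0.08 -7.26 13.03] rows>= 3.6
```

```bash
python3 -m handwheel '[[0,1.5,-0.7,0,0,0,1],[0,1.55,-0.5,0,0,0,1],[0,1.6,-0.3,0,0,0,1],[0,1.6,-0.1,0,0,0,1]]'; python3 -m handwheel '[[0,1.6,0.1,0,0,0,1],[0,1.6,0.25,0,0,0,1],[0,1.55,0.45,0,0,0,1],[0,1.5,0.6,0,0,0,1]]'; python3 -c "
from h import *
plan((.558,.083,.031),88.4)"
```

```text
time_s: 26.13
eef_pos: [0.5631, 0.2238, 0.1778]
orientation: [0.015, 1.0, -0.003, 0.001]
force: [-0.0, -4.7, 10.3]
width: 0.0102
time_s: 26.47
eef_pos: [0.565, 0.2876, 0.1632]
orientation: [0.015, 1.0, -0.001, 0.001]
force: [2.5, -5.0, 4.7]
width: 0.0098
t26.47 pos [0.565  0.2876 0.1632] yaw_y 88.34 w0.0098 F [ 2.5 -5.   4.7] q7 0.36
turn [-0.003  0.002 -0.001] shift_cm [  0.13 -20.48  13.22] rows>= 5.8
```

```bash
python3 -m handwheel '[[0,1.4,0.8,0,0,0,1],[0,1.3,0.95,0,0,0,1],[0,1.2,1.1,0,0,0,1],[0,1.05,1.2,0,0,0,1],[0,0.9,1.3,0,0,0,1],[0,0.75,1.4,0,0,0,1]]'; python3 -m handwheel '[[0,0.6,1.5,0,0,0,1],[0,0.4,1.55,0,0,0,1],[0,0.2,1.6,0,0,0,1],[0,0,1.0,0,0,0,1],[0,0,0,0,0,0,1]]'; python3 -c "
from h import *
plan((.558,.083,.031),88.4)"
```

```text
time_s: 26.97
eef_pos: [0.5671, 0.3549, 0.0945]
orientation: [0.014, 1.0, -0.0, 0.001]
force: [5.8, -2.3, 1.7]
width: 0.01
time_s: 27.38
eef_pos: [0.5675, 0.3665, 0.0388]
orientation: [0.015, 1.0, -0.0, 0.001]
force: [5.1, -2.5, 5.1]
width: 0.01
t27.38 pos [0.5675 0.3665 0.0388] yaw_y 88.33 w0.0100 F [ 5.1 -2.5  5.1] q7 0.23
turn [-0.001  0.002 -0.001] shift_cm [  0.15 -28.37   0.78] rows>= 6.8
```

```bash
python3 -m handwheel '[[0,0,0.4,0,0,0,1],[0,0,0.2,0,0,0,1],[0,0,0,0,0,0,1]]'; python3 -m handwheel '[[0,0,0.2,0,0,0,1],[0,0,0.1,0,0,0,1],[0,0,0,0,0,0,1]]'
```

```text
time_s: 27.63
eef_pos: [0.5675, 0.3665, 0.0383]
orientation: [0.015, 1.0, -0.001, 0.002]
force: [-4.0, -12.4, 36.7]
width: 0.0102
time_s: 27.88
eef_pos: [0.5676, 0.3666, 0.0381]
orientation: [0.015, 1.0, -0.001, 0.002]
force: [-6.8, -16.2, 53.5]
width: 0.01
```

```bash
python3 -m handwheel '[[0,0,-0.6,0,0,0,1],[0,0,0,0,0,0,0.6],[0,0,0,0,0,0,0.6],[0,0,0,0,0,0,0.6],[0,0,-2,0,0,0,0.6],[0,0,-2,0,0,0,0.6],[0,0,-2,0,0,0,0.6],[0,0,-2,0,0,0,0.6]]'; python3 -m handwheel '[[0,0,-2,0,0,0,0.1],[0,-2,-1,0,0,0,0.1],[0,-3,0,0,0,0,0.1],[0,-3,0,0,0,0,0.1],[0,-1,0,0,0,0,0.1],[0,0,0,0,0,0,0.1]]'
python3 - <<'E'
from h import *
plan((.52,.16,.15),88.4)
for n in('scene','top'):
    c=snap(n,n+'16');i=c['pixels'][:,:,::-1]
    cv2.imwrite('pics/%s16z.png'%n,cv2.resize(i[150:270,202:322],None,fx=6,fy=5,interpolation=cv2.INTER_CUBIC))
E
```

```text
time_s: 28.55
eef_pos: [0.5645, 0.3673, 0.1153]
orientation: [0.013, 1.0, 0.0, -0.002]
force: [0.2, 0.1, 0.1]
width: 0.0344
time_s: 29.05
eef_pos: [0.5635, 0.2726, 0.1444]
orientation: [0.016, 1.0, -0.002, -0.001]
force: [0.1, 0.3, -0.4]
width: 0.0766
t29.05 pos [0.5635 0.2726 0.1444] yaw_y 88.2 w0.0766 F [ 0.1  0.3 -0.4] q7 0.35
turn [-0.004 -0.003 -0.003] shift_cm [  4.04 -11.38  -0.56] rows>= 2.9
```

View pics/scene16z.png

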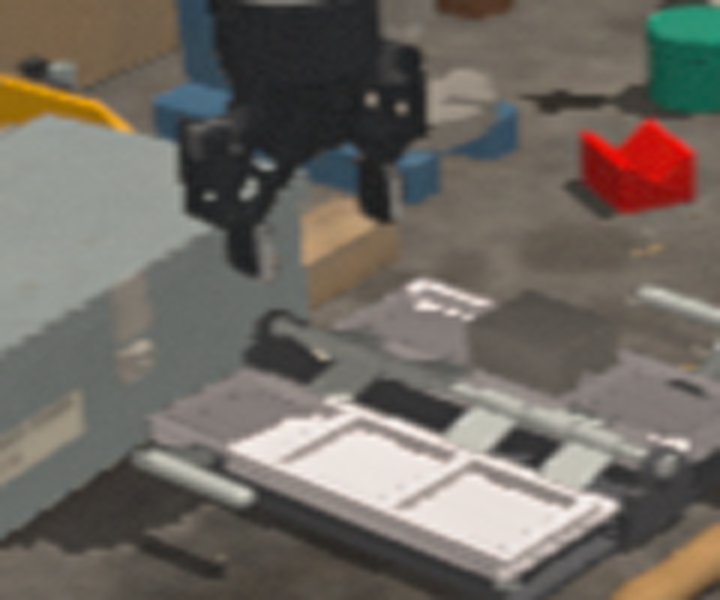

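View pics/top16z.png

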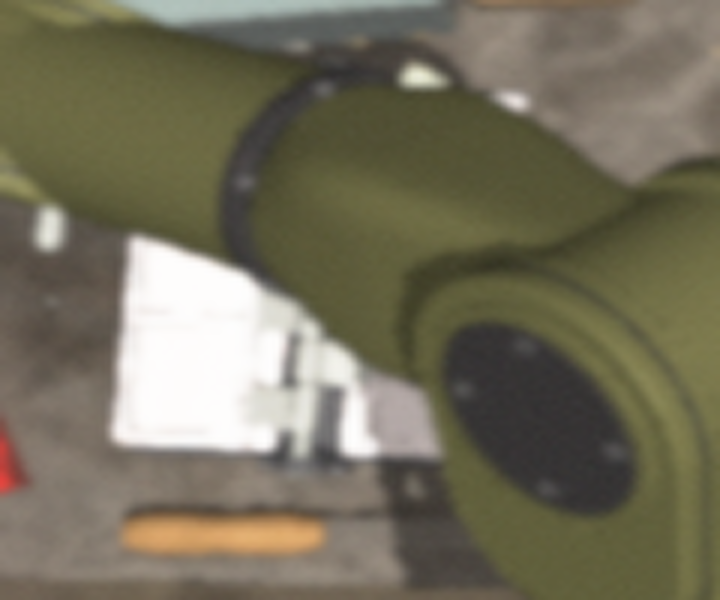

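```bash
python3 -m handwheel '[[1.0,-2.8,0,0,0,0,0.2],[1,-2.8,0,0,0,0,0.2],[1,-2.8,0,0,0,0,0.2],[1,-2.8,0,0,0,0,0.2],[0,0,1,0,0,0,0.2],[0,0,2,0,0,0,0.2],[0,0,1,0,0,0,0.2],[0,0,0,0,0,0,0.2]]';python3 -m handwheel '[[0,0,0,0,0,0,0.2]]';  python3 - <<'E'
from h import *
plan((.52,.16,.0435),88.4)
for n in('scene',):
    c=snap(n,n+'17');i=c['pixels'][:,:,::-1]
    cv2.imwrite('pics/%s17z.png'%n,cv2.resize(i[150:270,222:342],None,fx=6,fy=5,interpolation=cv2.INTER_CUBIC))
E
```

```text
time_s: 29.82
eef_pos: [0.5191, 0.1673, 0.1041]
orientation: [0.013, 1.0, 0.0, -0.002]
force: [0.6, 0.0, 0.3]
width: 0.0682
time_s: 29.9
eef_pos: [0.5201, 0.1678, 0.1058]
orientation: [0.013, 1.0, 0.001, -0.001]
force: [-0.2, 0.2, 0.5]
width: 0.0687
t29.90 pos [0.5201 0.1678 0.1058] yaw_y 88.54 w0.0687 F [-0.2  0.2  0.5] q7 0.31
turn [ 0.001 -0.001  0.002] shift_cm [-0.01 -0.78  6.23] rows>= 1.5
```

View pics/scene17z.png

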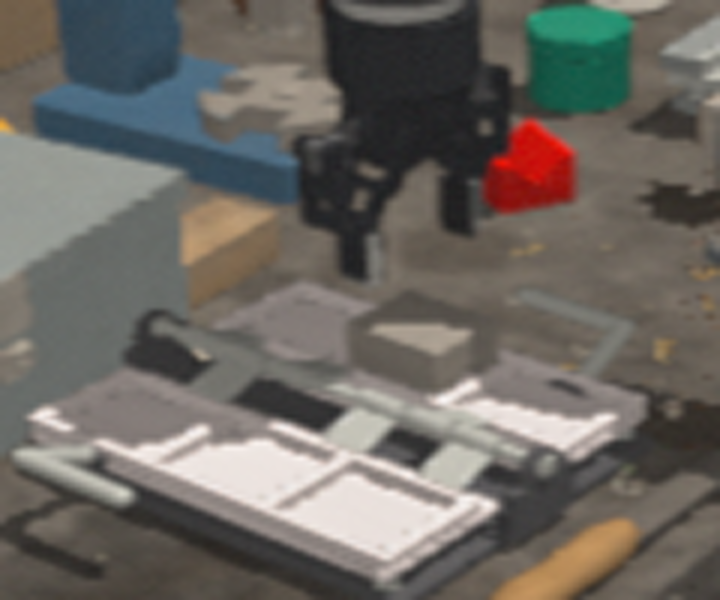

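```bash
python3 -m handwheel '[[0,-0.75,0,0,0,0,0.2],[0,0,1.5,0,0,0,0.2],[0,0,1.5,0,0,0,0.2],[0,0,1.5,0,0,0,0.2],[0,0,1,0,0,0,0.2],[0,0,0.7,0,0,0,0.2],[0,0,0,0,0,0,0.2],[0,0,0,0,0,0,0.2]]';  python3 - <<'E'
from h import *
plan((.52,.16,.0435),88.4)
for n in('scene',):
    c=snap(n,n+'18');i=c['pixels'][:,:,::-1]
    cv2.imwrite('pics/%s18z.png'%n,cv2.resize(i[150:270,222:342],None,fx=6,fy=5,interpolation=cv2.INTER_CUBIC))
E
```

```text
time_s: 30.62
eef_pos: [0.5204, 0.1584, 0.0445]
orientation: [0.014, 1.0, 0.0, 0.0]
force: [-0.2, 0.4, 0.1]
width: 0.0685
t30.62 pos [0.5204 0.1584 0.0445] yaw_y 88.41 w0.0685 F [-0.2  0.4  0.1] q7 0.21
turn [0. 0. 0.] shift_cm [0.05 0.16 0.1 ] rows>= 0.0
```

View pics/scene18z.png

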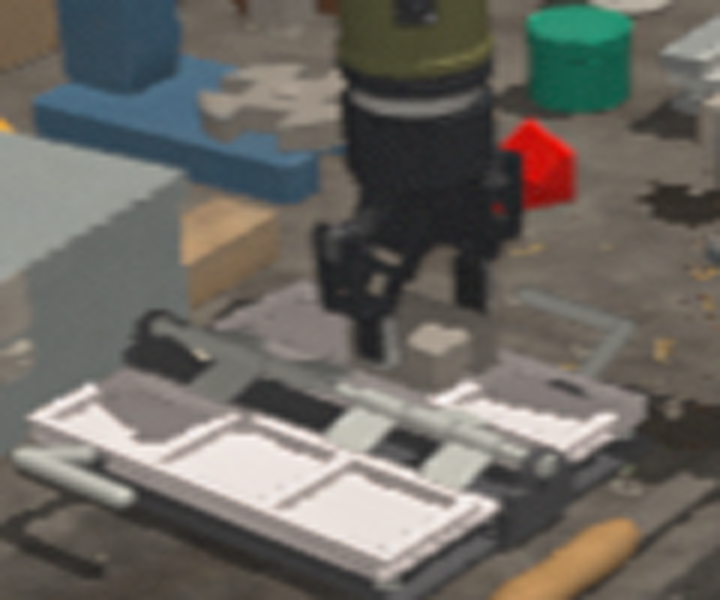

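```bash
python3 -m handwheel '[[0,0,0,0,0,0,0.9],[0,0,0,0,0,0,0.9],[0,0,0,0,0,0,0.9],[0,0,0,0,0,0,0.9],[0,0,0,0,0,0,0.9]]' 60; python3 -m handwheel '[[0,0,-0.8,0,0,0,0.9],[0,0,-1.5,0,0,0,0.9],[0,0,-2,0,0,0,0.9],[0,0,-2,0,0,0,0.9],[0,0,-2.5,0,0,0,0.9],[0,0,-2.5,0,0,0,0.9],[0,0,0,0,0,0,0.9]]';python3 -c "
from h import *
plan((.588,-.339,.16),3.7)"
```

```text
time_s: 31.08
eef_pos: [0.5211, 0.1606, 0.0459]
orientation: [0.013, 1.0, 0.002, 0.001]
force: [-0.1, 3.7, 5.3]
width: 0.0488
time_s: 31.67
eef_pos: [0.522, 0.1593, 0.1616]
orientation: [0.014, 1.0, 0.001, 0.003]
force: [-0.1, 0.2, -4.4]
width: 0.0487
t31.67 pos [0.522  0.1593 0.1616] yaw_y 88.39 w0.0487 F [-0.1  0.2 -4.4] q7 0.39
turn [0.006 0.003 1.478] shift_cm [-50.15   3.37   0.16] rows>= 12.1
```

```bash
python3 -m handwheel '[[0,0,-1,0,0,0.123,0.9],[0,0,-1,0,0,0.123,0.9],[0,0,-1,0,0,0.123,0.9],[0,0,-1,0,0,0.123,0.9],[0,0,-1,0,0,0.123,0.9],[0,0,0,0,0,0.123,0.9],[0,0,0,0,0,0.123,0.9],[0,0,0,0,0,0.123,0.9]]'; python3 -m handwheel '[[0,0,0,0,0,0.123,0.9],[0,0,0,0,0,0.123,0.9],[0,0,0,0,0,0.123,0.9],[0,0,0,0,0,0.123,0.9],[0,0,0,0,0,0,0.9]]';python3 -c "
from h import *
plan((.588,-.339,.21),3.7)"
```

```text
time_s: 32.33
eef_pos: [0.5193, 0.1571, 0.2065]
orientation: [0.487, 0.873, -0.001, -0.0]
force: [-0.5, 1.7, -3.6]
width: 0.0487
time_s: 32.75
eef_pos: [0.5192, 0.1574, 0.2065]
orientation: [0.684, 0.729, -0.001, 0.0]
force: [0.1, -0.3, -3.7]
width: 0.0484
t32.75 pos [0.5192 0.1574 0.2065] yaw_y 3.67 w0.0484 F [ 0.1 -0.3 -3.7] q7 -0.72
turn [-0.002  0.002 -0.001] shift_cm [-49.98   3.66  -0.35] rows>= 12.0
```

```bash
python3 -m handwheel '[[-2,1,0,0,0,0,0.9],[-2.5,1,0,0,0,0,0.9],[-2.5,1,0,0,0,0,0.9],[-2.5,0.7,0,0,0,0,0.9],[-2.5,0,0,0,0,0,0.9],[-2.5,0,0,0,0,0,0.9],[-2.5,0,0,0,0,0,0.9],[-2.5,0,0,0,0,0,0.9]]'; python3 -m handwheel '[[-2.5,0,0,0,0,0,0.9],[-2.5,0,0,0,0,0,0.9],[-2.5,0,0,0,0,0,0.9],[-2.5,0,0,0,0,0,0.9],[-2.5,0,0,0,0,0,0.9],[-2.5,0,0,0,0,0,0.9],[-2.5,0,0,0,0,0,0.9],[-2.5,0,0,0,0,0,0.9]]';python3 -m handwheel '[[-2.5,0,0,0,0,0,0.9],[-2.5,0,0,0,0,0,0.9],[-2.5,0,0,0,0,0,0.9],[-2,0,0,0,0,0,0.9],[-0.9,0,0,0,0,0,0.9],[0,0,0,0,0,0,0.9],[0,0,0,0,0,0,0.9]]';python3 - <<'E'
from h import *
plan((.588,-.339,.10),3.7)
for n in('scene','top'):
    c=snap(n,n+'19');i=c['pixels'][:,:,::-1]
    if n=='top': cv2.imwrite('pics/%s19z.png'%n,cv2.resize(i[140:260,380:500],None,fx=6,fy=5,interpolation=cv2.INTER_CUBIC))
    else: cv2.imwrite('pics/%s19z.png'%n,cv2.resize(i[90:220,310:440],None,fx=6,fy=4.5,interpolation=cv2.INTER_CUBIC))
E
```

```text
time_s: 33.42
eef_pos: [0.5692, -0.0355, 0.2064]
orientation: [0.682, 0.732, -0.001, -0.001]
force: [-0.6, 0.3, -4.4]
width: 0.0485
time_s: 34.08
eef_pos: [0.5824, -0.2348, 0.2063]
orientation: [0.682, 0.732, -0.001, -0.001]
force: [0.3, -0.6, -4.2]
width: 0.0487
time_s: 34.67
eef_pos: [0.59, -0.3359, 0.2065]
orientation: [0.682, 0.731, 0.0, -0.001]
force: [-0.9, 0.7, -4.4]
width: 0.0487
t34.67 pos [ 0.59   -0.3359  0.2065] yaw_y 3.92 w0.0487 F [-0.9  0.7 -4.4] q7 0.16
turn [-0.001 -0.002  0.004] shift_cm [-0.3  -0.22 10.65] rows>= 2.6
```

View pics/scene19z.png

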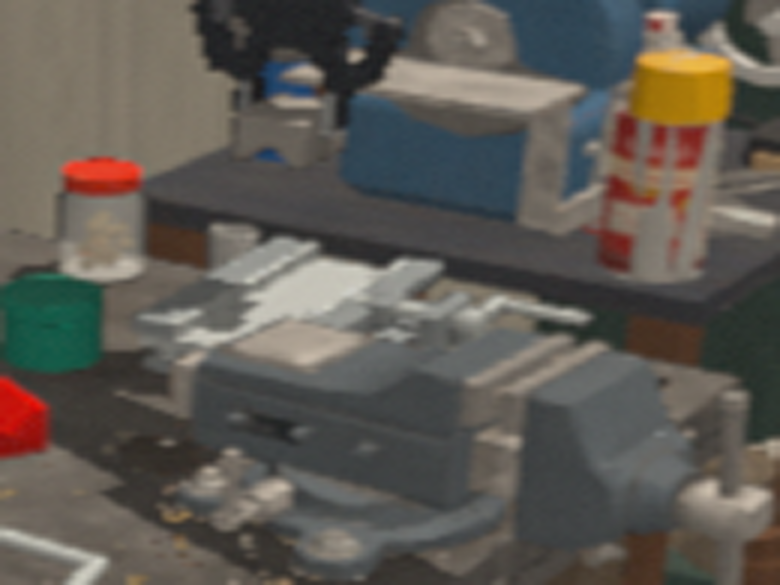

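View pics/top19z.png

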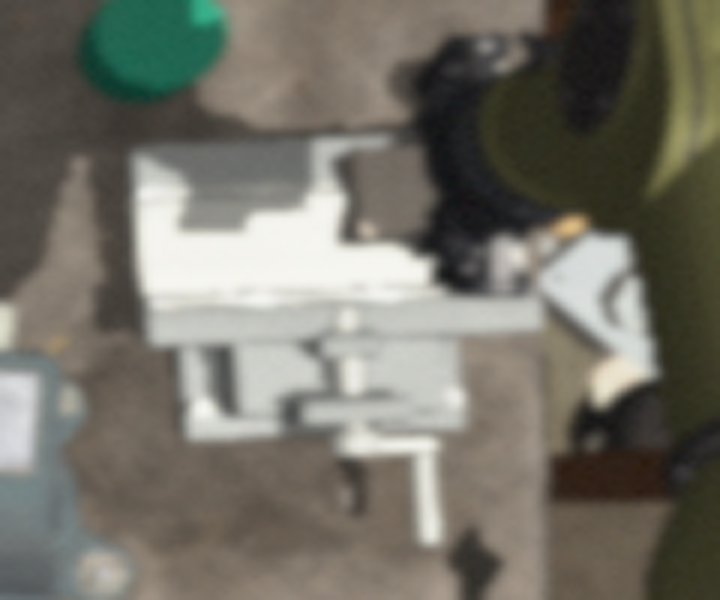

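Run:
```python
from h import *
t=load('top0');im=cv2.cvtColor(t['pixels'],cv2.COLOR_RGB2GRAY).astype(float)
a=np.radians(3.7);X=np.array([np.cos(a),np.sin(a)]);Y=np.array([-np.sin(a),np.cos(a)])
ref=np.array([.5898,-.339])
for u in range(408,466,6):
    p=im[:,u-1:u+2].mean(1)
    def cross(th,v0,v1,up):
        for v in range(v0,v1):
            if (p[v]<th<=p[v+1]) if up else (p[v]>=th>p[v+1]): return v+(th-p[v])/(p[v+1]-p[v])+.5
    e=[cross(203,170,190,1),cross(229,172,192,1),cross(229,190,205,0),cross(198,195,210,0)]
    out=[]
    for v,z in zip(e,(.064,.05,.064,.064)):
        if v is None: out.append(None);continue
        q=onz(t,(u+.5,v),z)[:2]-ref;out.append((round(q@X,4)))
    print(u,out)
```

```text
408 [np.float64(0.0303), np.float64(0.0194), np.float64(-0.035), np.float64(-0.0466)]
414 [np.float64(0.0289), np.float64(0.0197), np.float64(-0.0352), np.float64(-0.0442)]
420 [np.float64(0.0315), np.float64(0.0201), np.float64(-0.034), np.float64(-0.0467)]
426 [np.float64(0.0323), np.float64(0.0202), np.float64(-0.0345), np.float64(-0.0471)]
432 [np.float64(0.028), np.float64(0.0218), np.float64(-0.0351), np.float64(-0.0434)]
438 [np.float64(0.0316), np.float64(0.0206), np.float64(-0.0344), np.float64(-0.0451)]
444 [np.float64(0.0325), np.float64(0.0208), np.float64(-0.0346), np.float64(-0.0484)]
450 [np.float64(0.0285), np.float64(0.0205), np.float64(-0.0343), np.float64(-0.0437)]
456 [np.float64(0.0278), np.float64(0.0203), np.float64(-0.0345), np.float64(-0.0429)]
462 [np.float64(0.0313), np.float64(0.0201), np.float64(-0.0351), np.float64(-0.0459)]
```

Run:
```python
from h import *
i=load('top19')['pixels'][:,:,::-1]
a=cv2.resize(i[160:215,398:458],None,fx=13,fy=10.5,interpolation=cv2.INTER_NEAREST)
cv2.imwrite('pics/v19.png',a)
i=load('scene0')['pixels'][:,:,::-1]
cv2.imwrite('pics/v0s.png',cv2.resize(i[138:178,328:388],None,fx=13,fy=13,interpolation=cv2.INTER_CUBIC))
```

```text
(no output)
```

View pics/v19.png

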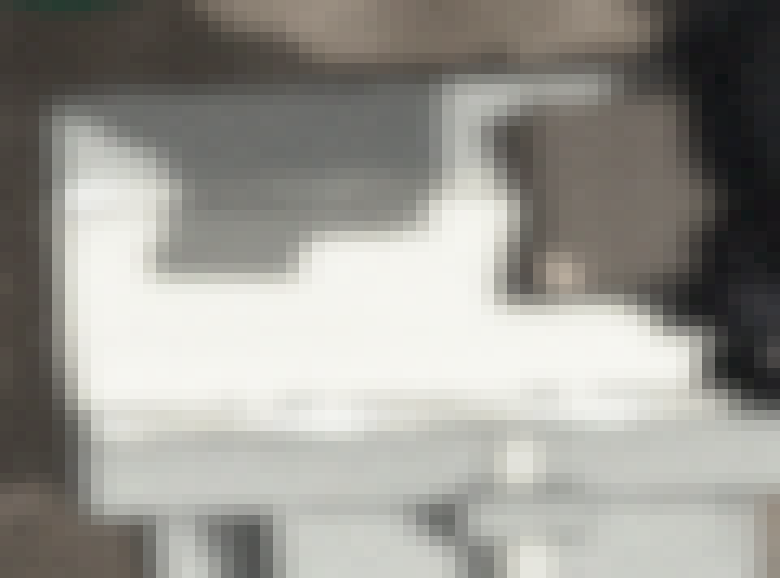

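View pics/v0s.png

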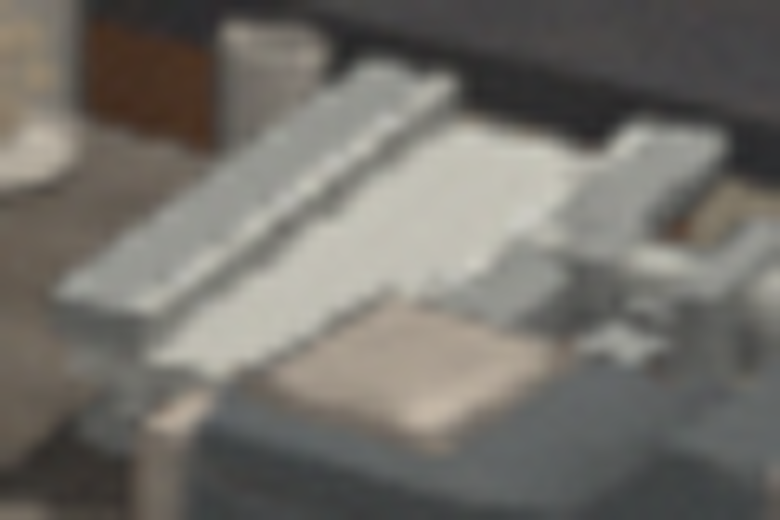

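Run:
```python
from h import *
s=load('scene0')
a=np.radians(3.7);X=np.array([np.cos(a),np.sin(a)]);Y=np.array([-np.sin(a),np.cos(a)])
ref=np.array([.5898,-.339]);b=np.array([1,1.2])
def f(n,zx,z):
    p=np.array([328,138])+np.array(zx)/13
    for bb in(0*b,b):
        q=onz(s,p-bb,z)[:2]-ref;print(n,(q@X).round(4),(q@Y).round(4),end=' | ')
    print()
f('fix top outer L',(55,290),.064);f('fix top outer R',(355,65),.064)
f('plate outer? L',(135,298),.064)
f('face top L',(152,312),.064);f('face top R',(457,88),.064)
f('foot L',(160,355),.05);f('foot R',(462,118),.05)
f('mov face top R',(625,125),.064);f('mov face mid',(560,205),.064)
f('mov outer R',(728,135),.064)
```

```text
fix top outer L 0.0482 0.1041 | fix top outer L 0.0568 0.0966 | 
fix top outer R 0.0508 -0.0902 | fix top outer R 0.0602 -0.0994 | 
plate outer? L 0.0256 0.0969 | plate outer? L 0.0341 0.0894 | 
face top L 0.0167 0.1027 | face top L 0.0251 0.0953 | 
face top R 0.015 -0.0902 | face top R 0.0241 -0.0993 | 
foot L 0.0148 0.1008 | foot L 0.0231 0.0936 | 
foot R 0.0171 -0.0993 | foot R 0.0262 -0.1084 | 
mov face top R -0.0424 -0.0908 | mov face top R -0.0337 -0.0998 | 
mov face mid -0.0514 -0.0261 | mov face mid -0.043 -0.0345 | 
mov outer R -0.0728 -0.1001 | mov outer R -0.0643 -0.1091 |
```

```bash
python3 -m handwheel '[[-0.3,-0.65,1,0,0,0.004,0.9],[0,0,2,0,0,0,0.9],[0,0,2,0,0,0,0.9],[0,0,2,0,0,0,0.9],[0,0,2,0,0,0,0.9],[0,0,2,0,0,0,0.9],[0,0,1,0,0,0,0.9],[0,0,0,0,0,0,0.9]]';python3 -m handwheel '[[0,0,0,0,0,0,0.9]]';python3 - <<'E'
from h import *
plan((.5833,-.3394,.0689),3.7)
for n in('scene','top'):
    c=snap(n,n+'20');i=c['pixels'][:,:,::-1]
    if n=='top': cv2.imwrite('pics/%s20z.png'%n,cv2.resize(i[140:260,380:500],None,fx=6,fy=5,interpolation=cv2.INTER_CUBIC))
    else: cv2.imwrite('pics/%s20z.png'%n,cv2.resize(i[110:180,320:400],None,fx=9,fy=8,interpolation=cv2.INTER_CUBIC))
E
```

```text
time_s: 35.43
eef_pos: [0.5829, -0.3381, 0.0849]
orientation: [0.683, 0.73, -0.001, -0.003]
force: [-0.8, 0.2, -4.5]
width: 0.0487
time_s: 35.52
eef_pos: [0.5848, -0.3393, 0.0876]
orientation: [0.684, 0.73, 0.0, -0.0]
force: [0.6, -0.2, -4.2]
width: 0.0484
t35.52 pos [ 0.5848 -0.3393  0.0876] yaw_y 3.71 w0.0484 F [ 0.6 -0.2 -4.2] q7 0.09
turn [ 0.    -0.001  0.   ] shift_cm [ 0.   -0.15  1.87] rows>= 0.4
```

View pics/scene20z.png

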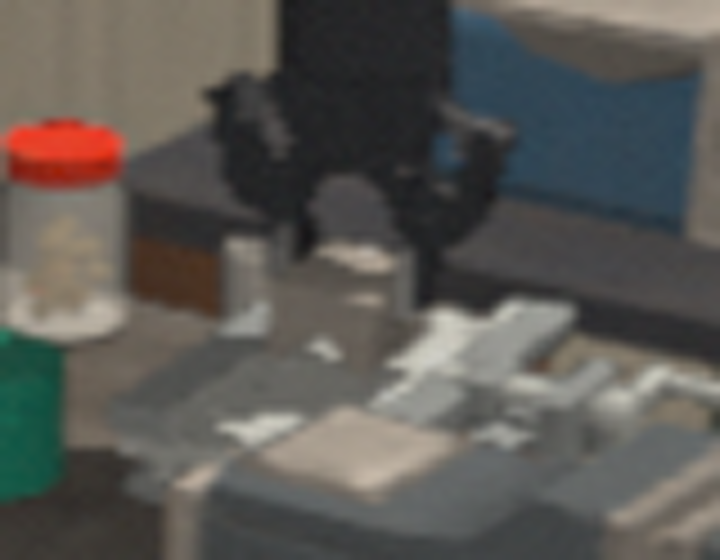

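View pics/top20z.png

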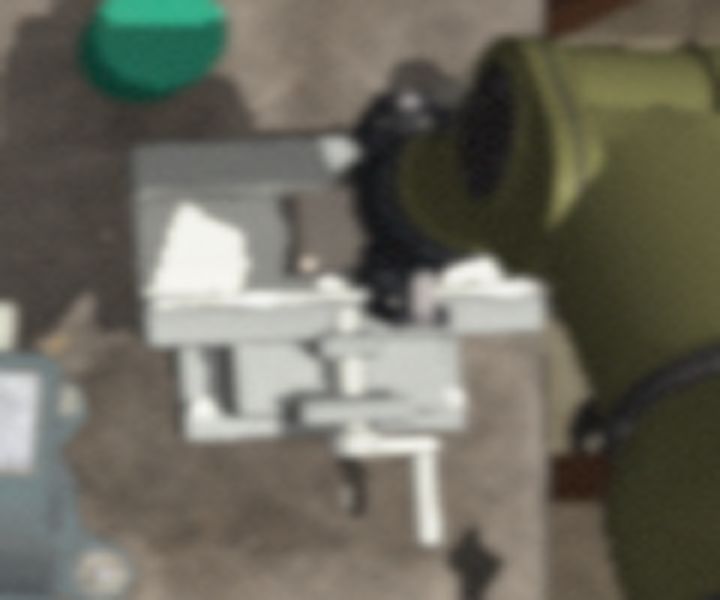

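```bash
python3 -m handwheel '[[0,-0.15,0.5,0,0,0,0.9],[0,0,0.5,0,0,0,0.9],[0,0,0.3,0,0,0,0.9],[0,0,0,0,0,0,0.9],[0,0,0,0,0,0,0.9]]';python3 -m handwheel '[[0,0,0.2,0,0,0,0.9],[0,0,0.2,0,0,0,0.9],[0,0,0,0,0,0,0.9],[0,0,0,0,0,0,0.9]]'
```

```text
time_s: 36.03
eef_pos: [0.5826, -0.3406, 0.074]
orientation: [0.684, 0.729, -0.0, -0.0]
force: [0.1, -0.2, -4.0]
width: 0.0489
time_s: 36.37
eef_pos: [0.5828, -0.3406, 0.0701]
orientation: [0.684, 0.729, -0.0, -0.0]
force: [0.5, 0.5, -3.5]
width: 0.0489
```

```bash
python3 -m handwheel '[[0,0,0.12,0,0,0,0.9],[0,0,0,0,0,0,0.9],[0,0,0,0,0,0,0.5],[0,0,0,0,0,0,0.25],[0,0,0,0,0,0,0.25],[0,0,0,0,0,0,0.25]]';python3 -m handwheel '[[0,0,-1,0,0,0,0.25],[0,0,-2,0,0,0,0.25],[0,0,-2.5,0,0,0,0.25],[0,0,-2.5,0,0,0,0.25],[0,0,-2.5,0,0,0,0.25],[0,-3,0,0,0,0,0.25],[0,-4,0,0,0,0,0.25],[0,-4,0,0,0,0,0.25]]';python3 - <<'E'
from h import *
plan((.43,-.388,.15),93.7)
for n in('scene','top'):
    c=snap(n,n+'21');i=c['pixels'][:,:,::-1]
    if n=='top': cv2.imwrite('pics/%s21z.png'%n,cv2.resize(i[140:260,380:500],None,fx=6,fy=5,interpolation=cv2.INTER_CUBIC))
    else: cv2.imwrite('pics/%s21z.png'%n,cv2.resize(i[110:180,320:400],None,fx=9,fy=8,interpolation=cv2.INTER_CUBIC))
E
```

```text
time_s: 36.87
eef_pos: [0.5835, -0.3408, 0.0698]
orientation: [0.685, 0.729, 0.0, 0.001]
force: [0.9, 0.1, -0.3]
width: 0.064
time_s: 37.53
eef_pos: [0.4732, -0.3472, 0.1757]
orientation: [0.684, 0.73, 0.001, 0.002]
force: [-0.4, -1.0, -0.1]
width: 0.0638
t37.53 pos [ 0.4732 -0.3472  0.1757] yaw_y 3.69 w0.0638 F [-0.4 -1.  -0.1] q7 0.16
turn [ 4.000e-03 -1.000e-03  1.571e+00] shift_cm [-4.57  3.79  2.57] rows>= 12.6
```

View pics/scene21z.png

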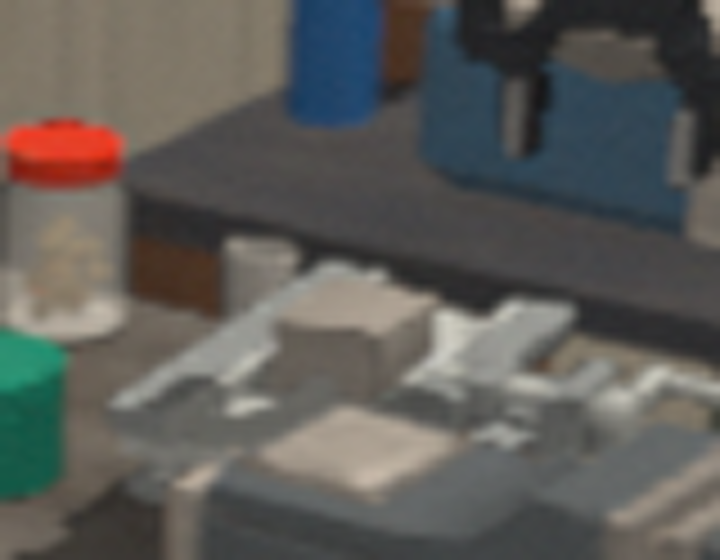

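View pics/top21z.png

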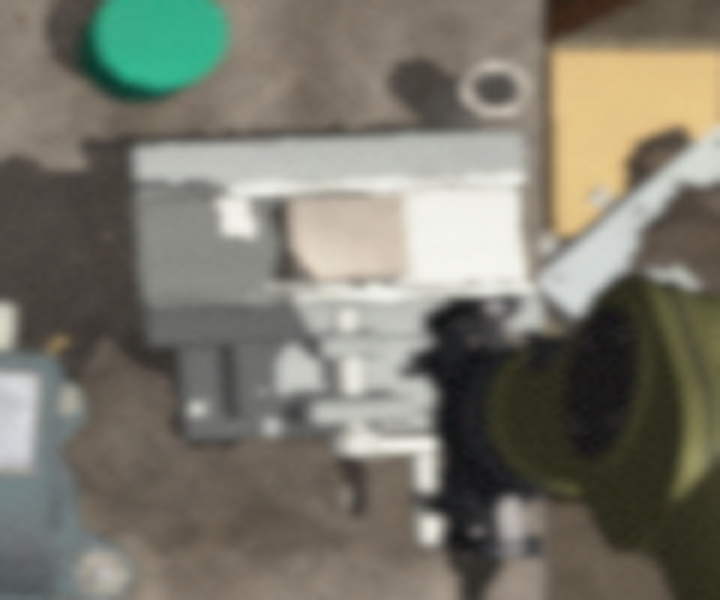

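Run:
```python
from h import *
i=load('scene21')['pixels'][:,:,::-1]
cv2.imwrite('pics/c21.png',cv2.resize(i[140:180,370:430],None,fx=13,fy=13,interpolation=cv2.INTER_CUBIC))
i=load('top20')['pixels'][:,:,::-1]
cv2.imwrite('pics/c20.png',cv2.resize(i[205:255,425:475],None,fx=12,fy=12,interpolation=cv2.INTER_CUBIC))
```

```text
(no output)
```

View pics/c21.png

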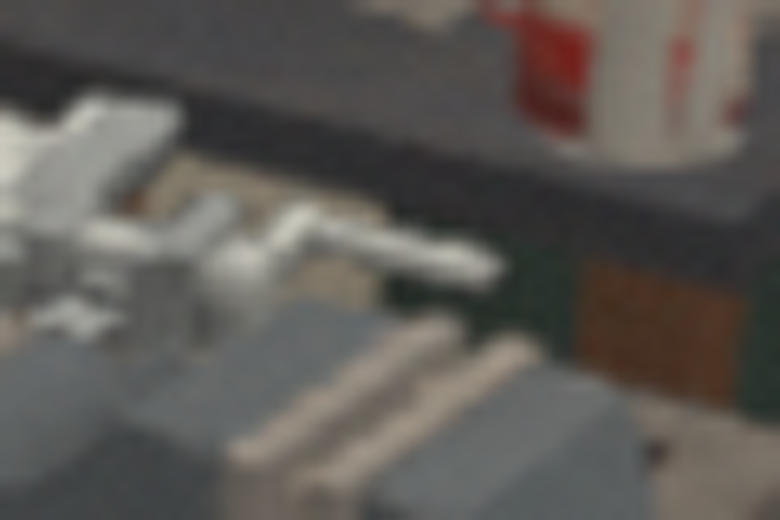

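View pics/c20.png

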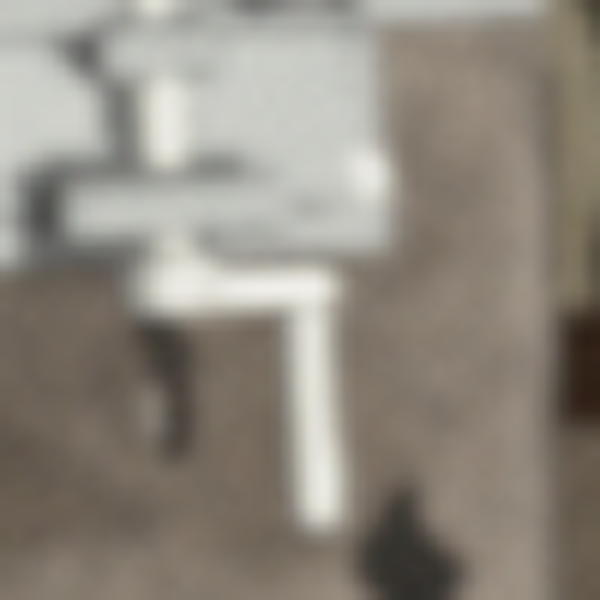

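Run:
```python
from h import *
t=load('top20');s=load('scene21');b=np.array([1,1.2])
for n,a,c in(('tip',(451.8,248.75),(407.7,160.6)),('arm',(451,228.5),(393.8,157.1)),('hub',(439.5,228.5),(388.5,160.8))):
    for bb in(0*b,b):
        X,e=tri(t,a,s,np.array(c)-bb);print(n,X.round(4),round(e,4))
print(onz(t,(438.75,215),.068),onz(t,(439.3,228.5),.062))
for z in (.05,.06,.07,.08):print(z,onz(t,(451.4,240),z))
```

```text
tip [ 0.3953 -0.389   0.0652] 0.0017
tip [ 0.3969 -0.3864  0.0709] 0.0017
arm [ 0.4554 -0.3882  0.0642] 0.006
arm [ 0.4568 -0.3855  0.07  ] 0.0024
hub [ 0.4566 -0.3524  0.0621] 0.0013
hub [ 0.458  -0.3499  0.0678] 0.0022
[ 0.49848873 -0.34813849  0.068     ] [ 0.45721894 -0.35149746  0.062     ]
0.05 [ 0.42289861 -0.39229205  0.05      ]
0.06 [ 0.42281056 -0.38913099  0.06      ]
0.07 [ 0.42272252 -0.38596993  0.07      ]
0.08 [ 0.42263447 -0.38280887  0.08      ]
```

```bash
python3 -m handwheel '[[0,0,0,0,0,0.121,0.6],[0,0,0,0,0,0.121,0.6],[0,0,0,0,0,0.121,0.6],[0,0,0,0,0,0.121,0.6],[0,0,0,0,0,0.121,0.6],[0,0,0,0,0,0.121,0.6],[0,0,0,0,0,0.121,0.6],[0,0,0,0,0,0.121,0.6]]';python3 -m handwheel '[[0,0,0,0,0,0.121,0.6],[0,0,0,0,0,0.121,0.6],[0,0,0,0,0,0.121,0.6],[0,0,0,0,0,0.121,0.6],[0,0,0,0,0,0.121,0.6],[0,0,0,0,0,0,0.6]]';python3 -c "
from h import *
plan((.415,-.387,.12),93.7)"
```

```text
time_s: 38.3
eef_pos: [0.4738, -0.3475, 0.1752]
orientation: [0.946, 0.324, 0.001, 0.0]
force: [0.2, 0.4, 0.0]
width: 0.0344
time_s: 38.8
eef_pos: [0.474, -0.3472, 0.1751]
orientation: [1.0, 0.029, 0.001, 0.0]
force: [0.1, -0.5, 0.1]
width: 0.0343
t38.80 pos [ 0.474  -0.3472  0.1751] yaw_y -86.63 w0.0343 F [ 0.1 -0.5  0.1] q7 -1.02
turn [ 0.001 -0.001 -0.006] shift_cm [-6.14  3.59  5.51] rows>= 2.2
```

```bash
python3 -m handwheel '[[-1.6,0.9,0.5,0,0,-0.005,0.6],[-1.5,0.9,1,0,0,0,0.6],[-1.5,0.9,1,0,0,0,0.6],[-1.5,0.9,1,0,0,0,0.6],[0,0,1,0,0,0,0.6],[0,0,1,0,0,0,0.6],[0,0,0,0,0,0,0.6],[0,0,0,0,0,0,0.6]]';python3 - <<'E'
from h import *
plan((.415,-.387,.055),93.7)
for n in('scene','top'):
    c=snap(n,n+'22');i=c['pixels'][:,:,::-1]
    if n=='top': cv2.imwrite('pics/%s22z.png'%n,cv2.resize(i[180:270,410:500],None,fx=7,fy=6,interpolation=cv2.INTER_CUBIC))
    else: cv2.imwrite('pics/%s22z.png'%n,cv2.resize(i[110:180,360:440],None,fx=9,fy=8,interpolation=cv2.INTER_CUBIC))
E
```

```text
time_s: 39.47
eef_pos: [0.4159, -0.3862, 0.1188]
orientation: [0.999, 0.034, 0.0, -0.001]
force: [0.6, 1.0, -0.1]
width: 0.0341
t39.47 pos [ 0.4159 -0.3862  0.1188] yaw_y -86.05 w0.0341 F [ 0.6  1.  -0.1] q7 -0.93
turn [-0.001 -0.001  0.004] shift_cm [-0.09  0.08  6.38] rows>= 1.5
```

View pics/scene22z.png

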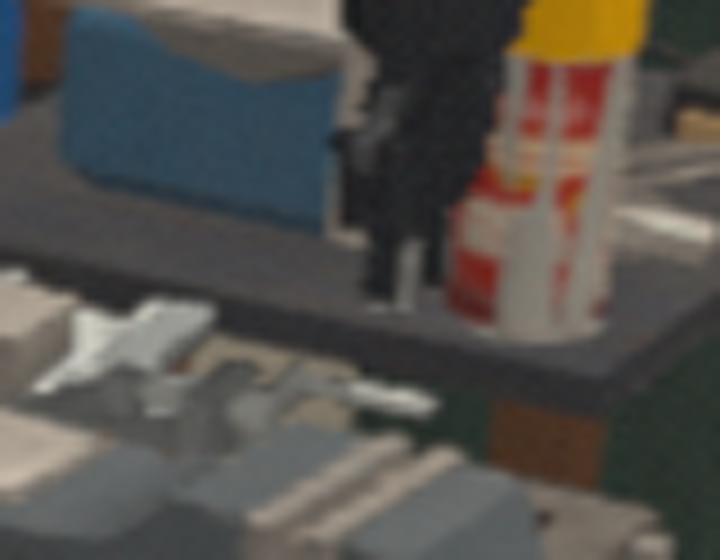

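View pics/top22z.png

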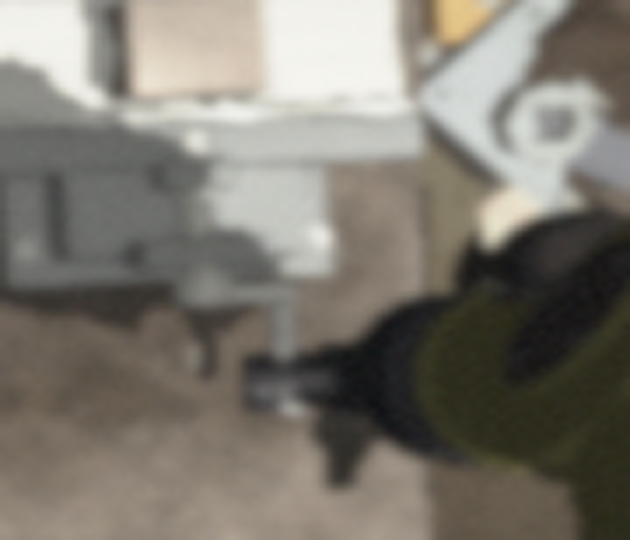

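```bash
python3 -m handwheel '[[0,0.1,1.5,0,0,0.004,0.6],[0,0,1.5,0,0,0,0.6],[0,0,1.5,0,0,0,0.6],[0,0,1.2,0,0,0,0.6],[0,0,0.6,0,0,0,0.6],[0,0,0,0,0,0,0.6],[0,0,0,0,0,0,0.6]]' 30;python3 -m handwheel '[[0,0,0,0,0,0,1],[0,0,0,0,0,0,1],[0,0,0,0,0,0,1],[0,0,0,0,0,0,1],[0,0,0,0,0,0,1]]';python3 - <<'E'
from h import *
plan((.415,-.387,.055),93.7)
for n in('scene',):
    c=snap(n,n+'23');i=c['pixels'][:,:,::-1]
    cv2.imwrite('pics/%s23z.png'%n,cv2.resize(i[110:180,360:440],None,fx=9,fy=8,interpolation=cv2.INTER_CUBIC))
E
```

```text
time_s: 40.15
eef_pos: [0.4149, -0.3884, 0.0563]
orientation: [1.0, 0.031, 0.0, 0.0]
force: [-0.6, 0.4, 0.8]
width: 0.0344
time_s: 40.57
eef_pos: [0.4148, -0.3846, 0.0565]
orientation: [0.999, 0.032, -0.0, -0.003]
force: [0.3, 7.3, 1.8]
width: 0.0106
t40.57 pos [ 0.4148 -0.3846  0.0565] yaw_y -86.3 w0.0106 F [0.3 7.3 1.8] q7 -0.94
turn [-0.005  0.001 -0.   ] shift_cm [0.   0.24 0.15] rows>= 0.1
```

View pics/scene23z.png

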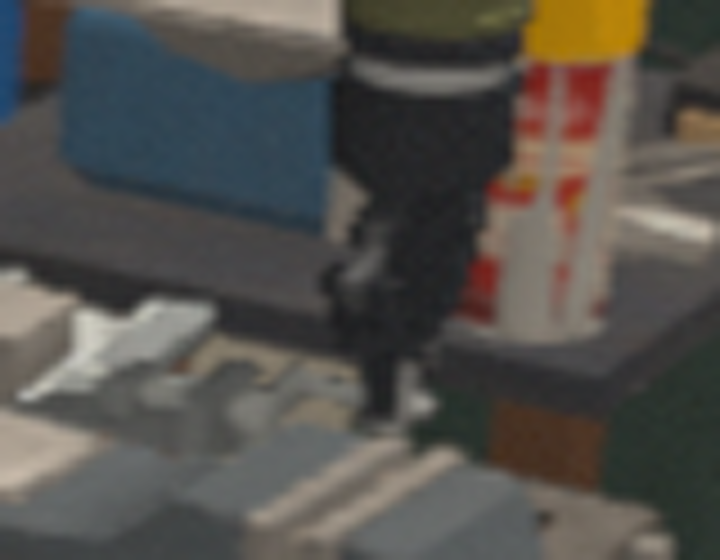

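```bash
cat >> h.py <<'E'
def crank(p0,p1,n,r=.032):
    th=np.linspace(p0,p1,n+1);y=r*np.sin(th)*100;z=-r*np.cos(th)*100
    print('['+','.join('[0,%.2f,%.2f,0,0,0,1]'%(a,b) for a,b in zip(np.diff(y),np.diff(z)))+']')
def cst(ya=-.3525,zc=.0515):
    o=observe();p=o['eef_pos'];a=-(p[1]-ya);b=p[2]-zc
    print('phi %.3f r %.4f'%(np.arctan2(a,b)%(2*np.pi),np.hypot(a,b)),p.round(4),'F',o['force'].round(1),'w%.4f'%o['width'],'t%.1f'%o['time_s'])
E
python3 -c "
from h import *
cst()
crank(1.41,3.41,8);crank(3.41,5.41,8)"
```

```text
phi 1.417 r 0.0325 [ 0.4148 -0.3846  0.0565] F [-0.1  7.7  2.3] w0.0106 t40.6
[[0,0.03,0.80,0,0,0,1],[0,-0.17,0.78,0,0,0,1],[0,-0.36,0.71,0,0,0,1],[0,-0.52,0.60,0,0,0,1],[0,-0.66,0.45,0,0,0,1],[0,-0.75,0.28,0,0,0,1],[0,-0.79,0.08,0,0,0,1],[0,-0.79,-0.11,0,0,0,1]]
[[0,-0.74,-0.31,0,0,0,1],[0,-0.64,-0.48,0,0,0,1],[0,-0.50,-0.62,0,0,0,1],[0,-0.33,-0.73,0,0,0,1],[0,-0.14,-0.79,0,0,0,1],[0,0.06,-0.80,0,0,0,1],[0,0.25,-0.76,0,0,0,1],[0,0.43,-0.67,0,0,0,1]]
```

```bash
python3 -m handwheel '[[0,-0.3,0.8,0,0,0,1],[0,-0.17,0.78,0,0,0,1],[0,-0.36,0.7,0,0,0,1],[0,-0.5,0.6,0,0,0,1]]' 40;python3 -c "
from h import *
cst()"
```

```text
time_s: 40.95
eef_pos: [0.4142, -0.3745, 0.0286]
orientation: [1.0, 0.031, 0.0, -0.0]
force: [-1.2, 4.9, 13.3]
width: 0.0101
phi 2.377 r 0.0317 [ 0.4142 -0.3745  0.0286] F [-1.2  4.9 13.3] w0.0101 t41.0
```

Turning works. Continue.

```bash
python3 -m handwheel '[[0,-0.66,0.4,0,0,0,1],[0,-0.75,0.28,0,0,0,1],[0,-0.8,0.08,0,0,0,1],[0,-0.8,-0.1,0,0,0,1]]';python3 -c "
from h import *
cst()"; python3 -m handwheel '[[0,-0.74,-0.3,0,0,0,1],[0,-0.64,-0.48,0,0,0,1],[0,-0.5,-0.62,0,0,0,1],[0,-0.33,-0.73,0,0,0,1]]';python3 -c "
from h import *
cst()"
```

```text
time_s: 41.28
eef_pos: [0.4122, -0.3488, 0.0211]
orientation: [1.0, 0.03, 0.001, 0.003]
force: [0.6, -6.1, -11.3]
width: 0.0102
phi 3.263 r 0.0306 [ 0.4122 -0.3488  0.0211] F [  0.6  -6.1 -11.3] w0.0102 t41.3
time_s: 41.62
eef_pos: [0.4103, -0.3224, 0.0425]
orientation: [1.0, 0.031, -0.0, -0.0]
force: [0.1, -3.0, -6.9]
width: 0.0105
phi 4.422 r 0.0314 [ 0.4103 -0.3224  0.0425] F [ 0.1 -3.  -6.9] w0.0105 t41.6
```

```bash
python3 -c "
from h import *
crank(4.41,6.41,8);crank(6.41,8.41,8)"; python3 -m handwheel '[[0,-0.14,-0.8,0,0,0,1],[0,0.06,-0.8,0,0,0,1],[0,0.25,-0.76,0,0,0,1],[0,0.43,-0.67,0,0,0,1]]';python3 -c "
from h import *
cst()"
```

```text
[[0,-0.14,-0.79,0,0,0,1],[0,0.06,-0.80,0,0,0,1],[0,0.25,-0.76,0,0,0,1],[0,0.43,-0.67,0,0,0,1],[0,0.58,-0.54,0,0,0,1],[0,0.70,-0.38,0,0,0,1],[0,0.77,-0.20,0,0,0,1],[0,0.80,0.00,0,0,0,1]]
[[0,0.77,0.20,0,0,0,1],[0,0.70,0.38,0,0,0,1],[0,0.58,0.54,0,0,0,1],[0,0.43,0.67,0,0,0,1],[0,0.25,0.76,0,0,0,1],[0,0.05,0.80,0,0,0,1],[0,-0.14,0.78,0,0,0,1],[0,-0.33,0.72,0,0,0,1]]
time_s: 41.95
eef_pos: [0.4107, -0.3281, 0.0732]
orientation: [1.0, 0.031, -0.0, -0.001]
force: [0.8, -0.3, -10.4]
width: 0.01
phi 5.439 r 0.0327 [ 0.4107 -0.3281  0.0732] F [  0.8  -0.3 -10.4] w0.0100 t42.0
```

```bash
python3 -m handwheel '[[0,0.58,-0.54,0,0,0,1],[0,0.7,-0.38,0,0,0,1],[0,0.77,-0.2,0,0,0,1],[0,0.8,0,0,0,0,1]]';python3 -c "
from h import *
cst()"; python3 -m handwheel '[[0,0.77,0.2,0,0,0,1],[0,0.7,0.38,0,0,0,1]]';python3 -c "
from h import *
cst()"
```

```text
time_s: 42.28
eef_pos: [0.4127, -0.3553, 0.0844]
orientation: [0.999, 0.032, -0.0, -0.002]
force: [0.7, 6.6, 1.3]
width: 0.0101
phi 0.086 r 0.0331 [ 0.4127 -0.3553  0.0844] F [0.7 6.6 1.3] w0.0101 t42.3
time_s: 42.45
eef_pos: [0.4139, -0.3711, 0.0789]
orientation: [1.0, 0.031, 0.0, -0.001]
force: [0.0, 5.6, 1.2]
width: 0.0107
phi 0.595 r 0.0331 [ 0.4139 -0.3711  0.0789] F [0.  5.6 1.2] w0.0107 t42.5
```

```bash
python3 -m handwheel '[[0,0.58,0.54,0,0,0,1],[0,0.43,0.67,0,0,0,1]]';python3 -c "
from h import *
cst()"; python3 -m handwheel '[[0,0.25,0.76,0,0,0,1],[0,0.05,0.8,0,0,0,1]]';python3 -c "
from h import *
cst()"
```

```text
time_s: 42.62
eef_pos: [0.4146, -0.3815, 0.0667]
orientation: [1.0, 0.031, 0.0, -0.001]
force: [-0.1, 6.1, 4.3]
width: 0.0101
phi 1.088 r 0.0328 [ 0.4146 -0.3815  0.0667] F [-0.1  6.1  4.3] w0.0101 t42.6
time_s: 42.78
eef_pos: [0.4149, -0.3848, 0.0511]
orientation: [1.0, 0.031, 0.0, -0.001]
force: [-0.5, 6.9, 6.1]
width: 0.01
phi 1.583 r 0.0323 [ 0.4149 -0.3848  0.0511] F [-0.5  6.9  6.1] w0.0100 t42.8
```

```bash
python3 -m handwheel '[[0,-0.14,0.78,0,0,0,1]]';python3 -c "
from h import *
cst()
crank(8.16,10.16,8)"
```

```text
time_s: 42.87
eef_pos: [0.4148, -0.3835, 0.0433]
orientation: [1.0, 0.031, 0.001, -0.0]
force: [-1.0, 6.1, 8.8]
width: 0.0101
phi 1.828 r 0.0321 [ 0.4148 -0.3835  0.0433] F [-1.   6.1  8.8] w0.0101 t42.9
[[0,-0.33,0.72,0,0,0,1],[0,-0.50,0.62,0,0,0,1],[0,-0.64,0.48,0,0,0,1],[0,-0.74,0.30,0,0,0,1],[0,-0.79,0.11,0,0,0,1],[0,-0.79,-0.09,0,0,0,1],[0,-0.75,-0.28,0,0,0,1],[0,-0.65,-0.46,0,0,0,1]]
```

```bash
python3 -m handwheel '[[0,-0.33,0.72,0,0,0,1],[0,-0.5,0.62,0,0,0,1]]';python3 -c "
from h import *
cst()"; python3 -m handwheel '[[0,-0.64,0.48,0,0,0,1]]';python3 -c "
from h import *
cst()";  python3 -m handwheel '[[0,-0.74,0.3,0,0,0,1]]';python3 -c "
from h import *
cst()"
```

```text
time_s: 43.03
eef_pos: [0.4143, -0.3761, 0.0303]
orientation: [1.0, 0.031, 0.001, 0.0]
force: [-1.9, 4.1, 13.5]
width: 0.0101
phi 2.304 r 0.0317 [ 0.4143 -0.3761  0.0303] F [-1.9  4.1 13.5] w0.0101 t43.0
time_s: 43.12
eef_pos: [0.4139, -0.3707, 0.0257]
orientation: [1.0, 0.03, 0.001, 0.001]
force: [-1.9, 1.6, 14.8]
width: 0.0106
phi 2.528 r 0.0316 [ 0.4139 -0.3707  0.0257] F [-1.9  1.6 14.8] w0.0106 t43.1
time_s: 43.2
eef_pos: [0.4135, -0.365, 0.0228]
orientation: [1.0, 0.03, 0.001, 0.002]
force: [-3.2, -4.0, 8.0]
width: 0.0103
phi 2.731 r 0.0313 [ 0.4135 -0.365   0.0228] F [-3.2 -4.   8. ] w0.0103 t43.2
```

```bash
python3 -m handwheel '[[0,-0.79,0.11,0,0,0,1]]';python3 -c "
from h import *
cst()"; python3 -m handwheel '[[0,-0.79,-0.09,0,0,0,1]]';python3 -c "
from h import *
cst()"
```

```text
time_s: 43.28
eef_pos: [0.413, -0.359, 0.0214]
orientation: [1.0, 0.029, 0.002, 0.004]
force: [-1.0, -8.6, -6.7]
width: 0.0105
phi 2.928 r 0.0308 [ 0.413  -0.359   0.0214] F [-1.  -8.6 -6.7] w0.0105 t43.3
time_s: 43.37
eef_pos: [0.4124, -0.3515, 0.0212]
orientation: [1.0, 0.029, 0.001, 0.004]
force: [1.9, -8.2, -22.5]
width: 0.0103
phi 3.174 r 0.0303 [ 0.4124 -0.3515  0.0212] F [  1.9  -8.2 -22.5] w0.0103 t43.4
```

```bash
python3 -m handwheel '[[0,-0.75,-0.15,0,0,0,1]]';python3 -c "
from h import *
cst()"; python3 -m handwheel '[[0,-0.65,-0.36,0,0,0,1]]';python3 -c "
from h import *
cst()"
python3 - <<'E'
from h import *
for n in('scene','top'):
    c=snap(n,n+'24');i=c['pixels'][:,:,::-1]
    if n=='top': cv2.imwrite('pics/%s24z.png'%n,cv2.resize(i[160:260,390:490],None,fx=7,fy=6,interpolation=cv2.INTER_CUBIC))
    else: cv2.imwrite('pics/%s24z.png'%n,cv2.resize(i[110:180,330:410],None,fx=9,fy=8,interpolation=cv2.INTER_CUBIC))
E
```

```text
time_s: 43.45
eef_pos: [0.4119, -0.3438, 0.0222]
orientation: [1.0, 0.029, 0.001, 0.004]
force: [-0.4, -10.5, -15.7]
width: 0.0099
phi 3.430 r 0.0306 [ 0.4119 -0.3438  0.0222] F [ -0.4 -10.5 -15.7] w0.0099 t43.5
time_s: 43.53
eef_pos: [0.4113, -0.3372, 0.0251]
orientation: [1.0, 0.029, 0.001, 0.003]
force: [1.8, -10.7, -27.7]
width: 0.0103
phi 3.667 r 0.0305 [ 0.4113 -0.3372  0.0251] F [  1.8 -10.7 -27.7] w0.0103 t43.5
```

View pics/top24z.png

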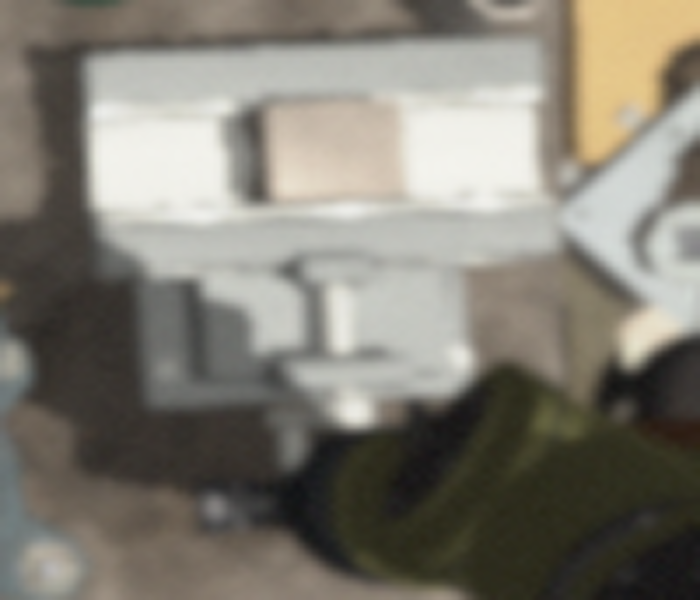

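View pics/scene24z.png

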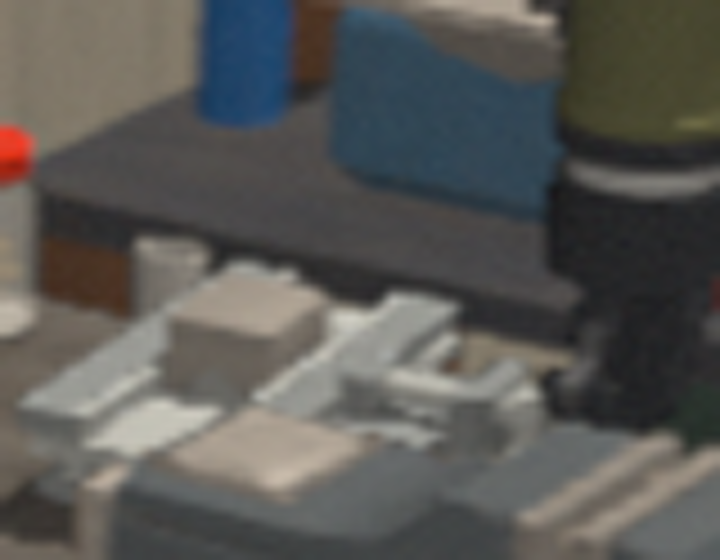

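```bash
python3 -m handwheel '[[0,-0.4,-0.2,0,0,0,1]]';python3 -c "
from h import *
cst()"; python3 -m handwheel '[[0,-0.3,-0.2,0,0,0,1],[0,0,0,0,0,0,1]]';python3 -c "
from h import *
cst()"
```

```text
time_s: 43.72
eef_pos: [0.4111, -0.3339, 0.0271]
orientation: [1.0, 0.029, 0.001, 0.004]
force: [0.2, -12.4, -26.3]
width: 0.0101
phi 3.793 r 0.0306 [ 0.4111 -0.3339  0.0271] F [  0.2 -12.4 -26.3] w0.0101 t43.7
time_s: 43.88
eef_pos: [0.411, -0.3311, 0.0293]
orientation: [1.0, 0.029, 0.001, 0.004]
force: [0.3, -10.5, -22.9]
width: 0.01
phi 3.908 r 0.0308 [ 0.411  -0.3311  0.0293] F [  0.3 -10.5 -22.9] w0.0100 t43.9
```

```bash
python3 -m handwheel '[[0,-0.35,-0.35,0,0,0,1],[0,0,0,0,0,0,1]]';python3 -c "
from h import *
cst()"; python3 -m handwheel '[[0,-0.3,-0.4,0,0,0,1],[0,0,0,0,0,0,1]]';python3 -c "
from h import *
cst()"
```

```text
time_s: 44.05
eef_pos: [0.4107, -0.328, 0.0326]
orientation: [1.0, 0.029, 0.001, 0.004]
force: [1.5, -11.7, -25.2]
width: 0.0098
phi 4.056 r 0.0309 [ 0.4107 -0.328   0.0326] F [  1.5 -11.7 -25.2] w0.0098 t44.0
time_s: 44.22
eef_pos: [0.4105, -0.3253, 0.0365]
orientation: [1.0, 0.028, 0.001, 0.004]
force: [1.1, -12.6, -26.5]
width: 0.0098
phi 4.208 r 0.0311 [ 0.4105 -0.3253  0.0365] F [  1.1 -12.6 -26.5] w0.0098 t44.2
```

```bash
python3 -m handwheel '[[0,-0.15,-0.3,0,0,0,1],[0,0,0,0,0,0,1],[0,0,0,0,0,0,1]]';python3 -c "
from h import *
cst()";python3 -m handwheel '[[0,0.1,0.2,0,0,0,1],[0,0,0,0,0,0,1]]'; python3 -c "
from h import *
cst()"
```

```text
time_s: 44.47
eef_pos: [0.4104, -0.3238, 0.0391]
orientation: [1.0, 0.028, 0.001, 0.004]
force: [0.7, -12.0, -30.1]
width: 0.0097
phi 4.305 r 0.0312 [ 0.4104 -0.3238  0.0391] F [  0.7 -12.  -30.1] w0.0097 t44.5
time_s: 44.63
eef_pos: [0.4105, -0.3246, 0.0375]
orientation: [1.0, 0.028, 0.001, 0.004]
force: [1.0, -11.6, -26.1]
width: 0.0102
phi 4.245 r 0.0312 [ 0.4105 -0.3246  0.0375] F [  1.  -11.6 -26.1] w0.0102 t44.6
```

```bash
python3 -m handwheel '[[0,0.15,0.3,0,0,0,1],[0,0,0,0,0,0,1],[0,0,0,0,0,0,1]]';python3 -c "
from h import *
cst()";python3 -m handwheel '[[0,0.15,0.3,0,0,0,1],[0,0,0,0,0,0,1]]'; python3 -c "
from h import *
cst()"
```

```text
time_s: 44.88
eef_pos: [0.4106, -0.3263, 0.0347]
orientation: [1.0, 0.028, 0.001, 0.004]
force: [0.3, -11.9, -23.4]
width: 0.0103
phi 4.142 r 0.0311 [ 0.4106 -0.3263  0.0347] F [  0.3 -11.9 -23.4] w0.0103 t44.9
time_s: 45.05
eef_pos: [0.4108, -0.3283, 0.0321]
orientation: [1.0, 0.028, 0.001, 0.004]
force: [0.2, -11.6, -19.4]
width: 0.0102
phi 4.036 r 0.0310 [ 0.4108 -0.3283  0.0321] F [  0.2 -11.6 -19.4] w0.0102 t45.0
```

```bash
python3 -m handwheel '[[0,-0.1,-0.25,0,0,0,1],[0,0,0,0,0,0,1],[0,0.15,0.3,0,0,0,0.9],[0,0,0,0,0,0,0.75],[0,0,0,0,0,0,0.6],[0,0,0,0,0,0,0.6]]'; python3 -c "
from h import *
cst()"; python3 -m handwheel '[[0,0,-2,0,0,0,0.6],[0,0,-2,0,0,0,0.6],[0,0,-2.5,0,0,0,0.6],[0,0,-2.5,0,0,0,0.6],[0,0,-2.5,0,0,0,0.6],[0,0,-2.5,0,0,0,0.6],[0,0,0,0,0,0,0.6]]'
python3 - <<'E'
from h import *
for n in('scene','top'):
    c=snap(n,n+'25');i=c['pixels'][:,:,::-1]
    if n=='top': cv2.imwrite('pics/%s25z.png'%n,cv2.resize(i[160:260,390:490],None,fx=7,fy=6,interpolation=cv2.INTER_CUBIC))
    else: cv2.imwrite('pics/%s25z.png'%n,cv2.resize(i[110:180,330:410],None,fx=9,fy=8,interpolation=cv2.INTER_CUBIC))
E
```

```text
time_s: 45.55
eef_pos: [0.4111, -0.328, 0.0333]
orientation: [1.0, 0.028, 0.002, 0.004]
force: [-2.0, -7.0, 3.1]
width: 0.0339
phi 4.073 r 0.0305 [ 0.4111 -0.328   0.0333] F [-2.  -7.   3.1] w0.0339 t45.5
time_s: 46.13
eef_pos: [0.4135, -0.3249, 0.1775]
orientation: [1.0, 0.03, 0.005, 0.004]
force: [-0.3, 0.0, 0.6]
width: 0.0342
```

View pics/top25z.png

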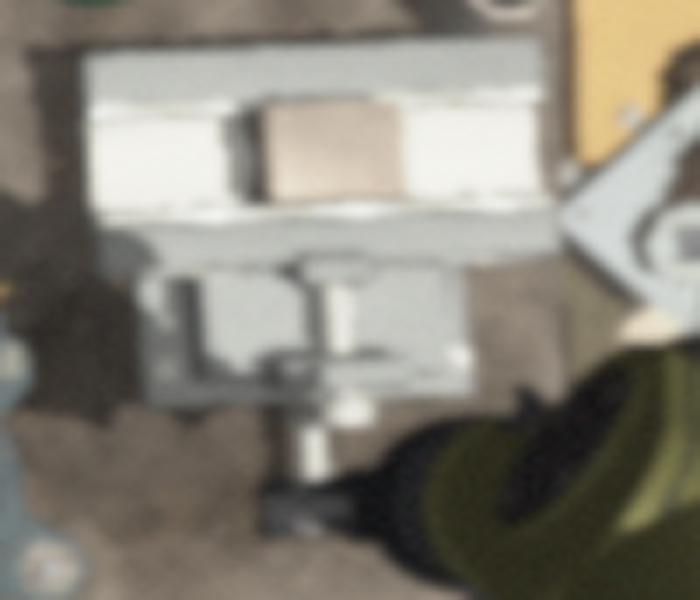

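View pics/scene25z.png

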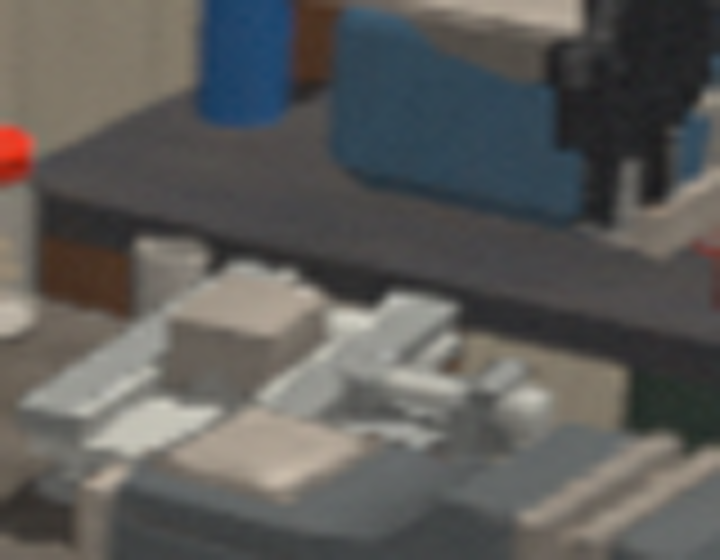

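```bash
python3 - <<'E'
from h import *
i=load('top25')['pixels'][:,:,::-1]
cv2.imwrite('pics/c25.png',cv2.resize(i[205:255,415:465],None,fx=12,fy=12,interpolation=cv2.INTER_CUBIC))
t=load('top25')
print(onz(t,(434.7,235),.034),onz(t,(439.5,228.5),.062))
E
python3 -m handwheel '[[-2,0,-1,0,0,0,0.6],[-3,3,0,0,0,0,0.6],[-3,3,0,0,0,0,0.6],[0,0,0,0,0,0,0.6]]'
python3 - <<'E'
from h import *
c=snap('top','top26');i=c['pixels'][:,:,::-1]
cv2.imwrite('pics/c26.png',cv2.resize(i[160:260,395:495],None,fx=7,fy=6,interpolation=cv2.INTER_CUBIC))
E
```

```text
[ 0.43741737 -0.34510652  0.034     ] [ 0.45723406 -0.35211149  0.062     ]
time_s: 46.57
eef_pos: [0.3267, -0.3931, 0.1815]
orientation: [1.0, 0.024, -0.003, 0.002]
force: [-1.0, -1.1, 0.2]
width: 0.0342
```

View pics/c25.png

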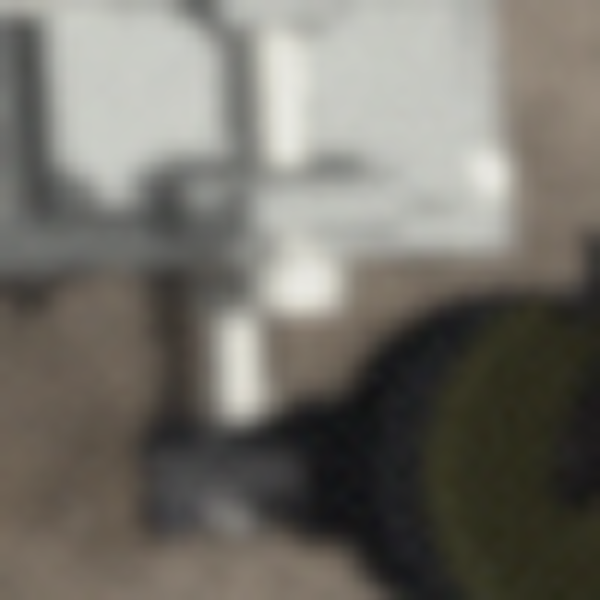

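View pics/c26.png

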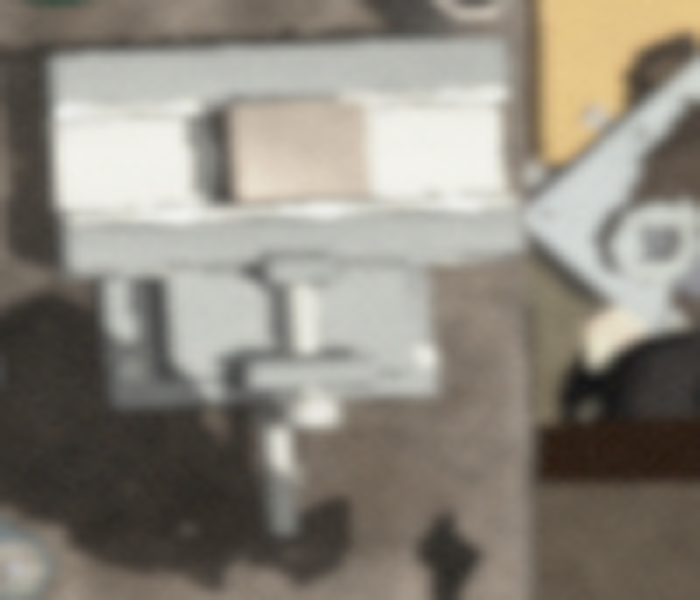

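```bash
python3 -m handwheel '[[0,0,-2,0,0,0,0.3],[0,0,-2,0,0,0,0.3],[0,0,0,0,0,0,0.3],[0,0,0,0,0,0,0.3],[0,0,0,0,0,0,0.3]]'
python3 - <<'E'
from h import *
for n in('scene','top'): snap(n,n+'27')
i=cv2.imread('pics/top27.png');cv2.imwrite('pics/t27z.png',cv2.resize(i[120:270,170:490],None,fx=2.5,fy=2.5,interpolation=cv2.INTER_CUBIC))
i=cv2.imread('pics/scene27.png');cv2.imwrite('pics/s27z.png',cv2.resize(i[100:290,210:440],None,fx=3.3,fy=3.1,interpolation=cv2.INTER_CUBIC))
print(observe()['force'].round(1),observe()['dq'].round(3))
E
```

```text
time_s: 47.03
eef_pos: [0.3353, -0.3845, 0.2211]
orientation: [1.0, 0.031, -0.0, -0.001]
force: [0.5, 0.8, -0.3]
width: 0.0599
[-0.7  0.3 -0.9] [ 0.001  0.001  0.001 -0.003  0.001  0.003  0.001]
```

View pics/t27z.png

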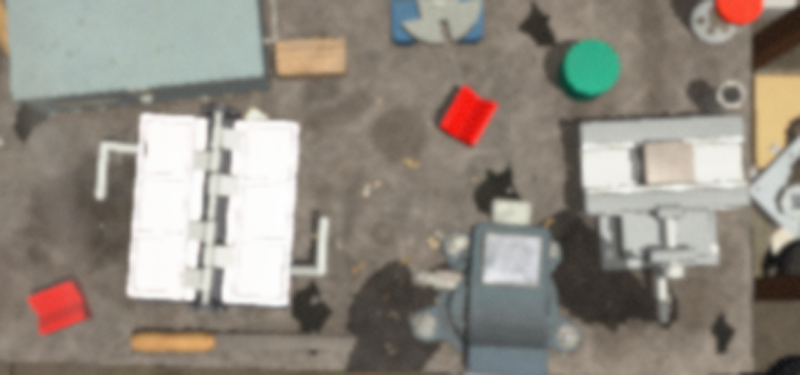

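View pics/s27z.png

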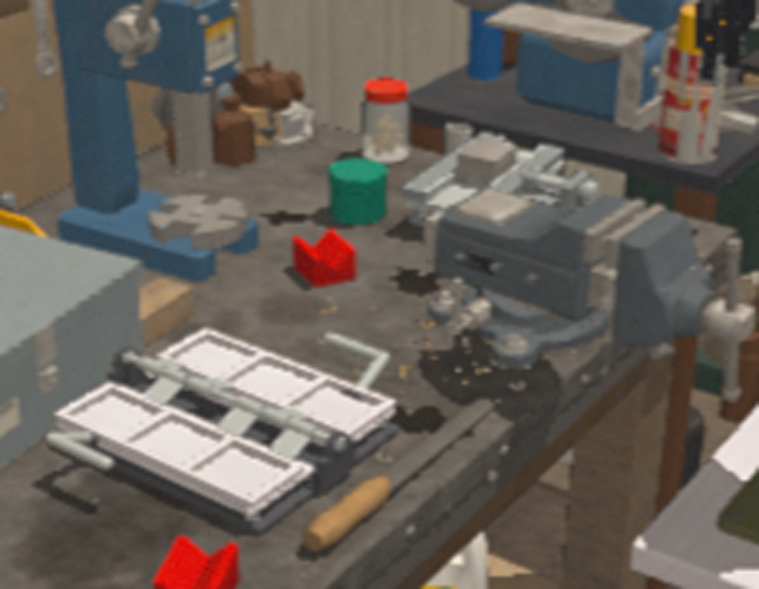

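Run:
```python
from h import *
t=load('top27');s=load('scene27');b=np.array([1,1.2])
for n,a,c in(('barB free',(299.2,207.4),(310,209)),('barB corner',(298.6,228.2),(325.3,215.2)),('barA free',(210.3,199),(242.4,249.2))):
    for bb in(0*b,b): print(n,tri(t,a,s,np.array(c)-bb))
```

```text
barB free (array([0.51095676, 0.08178951, 0.0455273 ]), np.float64(0.005921554630611777))
barB free (array([0.51210703, 0.08254579, 0.04976185]), np.float64(0.0023991514397289117))
barB corner (array([0.44767532, 0.083337  , 0.04515958]), np.float64(0.0005862788698844436))
barB corner (array([0.44896762, 0.08403218, 0.04931539]), np.float64(0.0027541745756490908))
barA free (array([0.53293333, 0.36516753, 0.04777755]), np.float64(0.0006567454985413174))
barA free (array([0.53392457, 0.36532485, 0.05119899]), np.float64(0.002633654151088565))
```

Both bars stand at about 48 mm, so both leaves lie flat. Handing in.

```bash
python3 -c "
from cell import finish_job
print(finish_job())"
```

```text
the job is handed in; nothing more can be done
None
```

I ran the whole job at about 47 s of robot time, and as far as my checks show it is complete. The hand-in gave no verdict. The scene held only one grey V-block; I left the two red look-alikes alone.

**What I did**
1. Laid the block V up in the middle pocket of the left-hand leaf.
2. Folded the right-hand leaf over it, swung both leaves to the right by their joined handles, and folded the empty left-hand leaf back.
3. Set the turned block V down between the vise jaws.
4. Turned the crank clockwise until it resisted, then let go and drew the arm clear.

**Last checks**
- **Jig:** both handle bars measure about 45–51 mm above the bench (48 mm is flat), so both leaves lie open.
- **Vise:** the block sits flush against both jaws in both views. The crank first resisted at about 9.4–9.7 rad, which fits a jaw gap that started near 63 mm and closed to 50 mm.
- **Other items:** the file, tin and wood block look where they were, and the gripper touches nothing.

**Not confirmed**
- **Clamping force:** I could not measure it. I tightened the crank to about 10.5 rad (about 30 N at the pin). After I let go it sprang back to about 9.7 rad, so the final force is whatever the screw's own friction holds. I judge that to be well over 3 N, but that is an estimate.
- **Camera offset:** the scene camera read about 1 px off the robot's own position, and I corrected for that.

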